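# Restock the coffee capsule drawer

### The job

Restock the capsule drawer on the bar: pull it fully open by its handle, stand every coffee capsule from the dark bar mat (wide rim down) in a pocket of its own colour, gold with gold and blue with blue, one per pocket, and lay the carton of stirrers flat in the long bay beside the pockets. Then ease the drawer fully shut without slamming it, and leave the mug, the napkin dispenser and the sugar jar where they stand.

Things in the scene. Friction and masses are not known exactly. Their poses are not given: they have to be found in the camera images.
- unit: Low dark steel drawer unit fixed to the counter, 290 mm wide (y), 85 mm high, one drawer with a wooden front. Origin: on the counter, mid-width; its body spans x -85 to +100 mm. Its -x axis points out of the drawer front, towards the robot; the drawer slides along it. +y is its left. 57 mm free between drawer floor and roof.
- drawer (a joint): How far the drawer is pulled out, in m: 0 shut, 0.135 fully open (end stop); then all pockets and the bay lie clear of the unit's roof. Starts 0 to 30 mm open. Sliding friction about 1.5 N plus 6 N per m/s; it stays where it is left.
- handle (a point): Centre of the drawer's bar handle: round steel bar 10 mm thick, 110 mm along the drawer's y, 64 mm above the counter, 42 mm in front of the wooden front (37 mm clear between them), open above. The front is 15 mm thick, 288 mm wide, its top edge 80 mm above the counter. Axes of all drawer points are those of the unit.
- bay (a point): Centre of the floor of the bay for the carton, at the drawer's left (+y): 105 mm long (drawer x) by 72 mm wide (drawer y), floor 18 mm above the counter; wooden front at its -x end, side wall 18 mm high at +y, other walls 14 mm high.
- gold_pocket0 (a point): Centre of the floor of a gold capsule pocket, front row (nearest the handle), rightmost (-y): 47 mm square, 14 mm deep, floor 18 mm above the counter and coloured gold. Pockets stand 60 mm apart along the drawer's y and the two rows 52 mm apart along x; walls 5 mm thick between the rows, 13 mm between neighbours in a row.
- gold_pocket1 (a point): Centre of the floor of a gold capsule pocket, front row (nearest the handle), middle: 47 mm square, 14 mm deep, floor 18 mm above the counter and coloured gold. Pockets stand 60 mm apart along the drawer's y and the two rows 52 mm apart along x; walls 5 mm thick between the rows, 13 mm between neighbours in a row.
- gold_pocket2 (a point): Centre of the floor of a gold capsule pocket, front row (nearest the handle), leftmost, next to the carton bay: 47 mm square, 14 mm deep, floor 18 mm above the counter and coloured gold. Pockets stand 60 mm apart along the drawer's y and the two rows 52 mm apart along x; walls 5 mm thick between the rows, 13 mm between neighbours in a row.
- blue_pocket0 (a point): Centre of the floor of a blue capsule pocket, back row, rightmost (-y): 47 mm square, 14 mm deep, floor 18 mm above the counter and coloured blue. Pockets stand 60 mm apart along the drawer's y and the two rows 52 mm apart along x; walls 5 mm thick between the rows, 13 mm between neighbours in a row.
- blue_pocket1 (a point): Centre of the floor of a blue capsule pocket, back row, middle: 47 mm square, 14 mm deep, floor 18 mm above the counter and coloured blue. Pockets stand 60 mm apart along the drawer's y and the two rows 52 mm apart along x; walls 5 mm thick between the rows, 13 mm between neighbours in a row.
- blue_pocket2 (a point): Centre of the floor of a blue capsule pocket, back row, leftmost, next to the carton bay: 47 mm square, 14 mm deep, floor 18 mm above the counter and coloured blue. Pockets stand 60 mm apart along the drawer's y and the two rows 52 mm apart along x; walls 5 mm thick between the rows, 13 mm between neighbours in a row.
- gold0: Gold rigid coffee capsule, 32 mm tall, standing on its wide rim (39 mm across, 3 mm high); body above the rim 30 mm across (the seen top narrows). About 25 g. Origin: centre of its underside, z up. None at the start if absent: 4 to 6 of the six capsules are there.
- gold1: Gold rigid coffee capsule, 32 mm tall, standing on its wide rim (39 mm across, 3 mm high); body above the rim 30 mm across (the seen top narrows). About 25 g. Origin: centre of its underside, z up. None at the start if absent: 4 to 6 of the six capsules are there.
- gold2: Gold rigid coffee capsule, 32 mm tall, standing on its wide rim (39 mm across, 3 mm high); body above the rim 30 mm across (the seen top narrows). About 25 g. Origin: centre of its underside, z up. None at the start if absent: 4 to 6 of the six capsules are there.
- blue0: Blue rigid coffee capsule, 32 mm tall, standing on its wide rim (39 mm across, 3 mm high); body above the rim 30 mm across (the seen top narrows). About 25 g. Origin: centre of its underside, z up. None at the start if absent: 4 to 6 of the six capsules are there.
- blue1: Blue rigid coffee capsule, 32 mm tall, standing on its wide rim (39 mm across, 3 mm high); body above the rim 30 mm across (the seen top narrows). About 25 g. Origin: centre of its underside, z up. None at the start if absent: 4 to 6 of the six capsules are there.
- blue2: Blue rigid coffee capsule, 32 mm tall, standing on its wide rim (39 mm across, 3 mm high); body above the rim 30 mm across (the seen top narrows). About 25 g. Origin: centre of its underside, z up. None at the start if absent: 4 to 6 of the six capsules are there.
- carton: Small cardboard carton of stirrers with a green band, 90 mm long (its x) by 40 mm wide (its y) by 32 mm high, about 60 g, lying flat. Origin: centre of its underside. It goes into the bay lengthwise along the drawer's x, either way round.
- cup: White mug, 64 mm across, 58 mm high, to the robot's left; a bystander. Origin: centre of its underside.
- napkins: Steel napkin dispenser, 100 x 75 x 130 mm high, at the far left; a bystander. Origin: centre of its underside.
- sugar: Glass sugar jar, 68 mm across, 75 mm high, to the right of the carton; a bystander. Origin: centre of its underside.
Things that resemble listed ones, but are neither listed nor needed, are in the scene too. What is shaped like the gold1 but grey is not meant.

How it is judged:
On the way, in this order (a step that is already met when the one before it is completed fails the run):
1. the drawer has been pulled open (more than 110 mm) (value of joint drawer above 0.11 m), for 0.2 s.
2. with the drawer open, every capsule stands in a pocket of its colour and the carton lies in its bay (((horizontal distance between gold0 and gold_pocket0 below 0.011 m and z of gold0 in the frame of gold_pocket0 below 0.006 m) or (horizontal distance between gold0 and gold_pocket1 below 0.011 m and z of gold0 in the frame of gold_pocket1 below 0.006 m) or (horizontal distance between gold0 and gold_pocket2 below 0.011 m and z of gold0 in the frame of gold_pocket2 below 0.006 m)) and angle between each of gold0, gold1, gold2, blue0, blue1, blue2's own z axis and vertical below 0.2 rad and ((horizontal distance between gold1 and gold_pocket0 below 0.011 m and z of gold1 in the frame of gold_pocket0 below 0.006 m) or (horizontal distance between gold1 and gold_pocket1 below 0.011 m and z of gold1 in the frame of gold_pocket1 below 0.006 m) or (horizontal distance between gold1 and gold_pocket2 below 0.011 m and z of gold1 in the frame of gold_pocket2 below 0.006 m)) and ((horizontal distance between gold2 and gold_pocket0 below 0.011 m and z of gold2 in the frame of gold_pocket0 below 0.006 m) or (horizontal distance between gold2 and gold_pocket1 below 0.011 m and z of gold2 in the frame of gold_pocket1 below 0.006 m) or (horizontal distance between gold2 and gold_pocket2 below 0.011 m and z of gold2 in the frame of gold_pocket2 below 0.006 m)) and ((horizontal distance between blue0 and blue_pocket0 below 0.011 m and z of blue0 in the frame of blue_pocket0 below 0.006 m) or (horizontal distance between blue0 and blue_pocket1 below 0.011 m and z of blue0 in the frame of blue_pocket1 below 0.006 m) or (horizontal distance between blue0 and blue_pocket2 below 0.011 m and z of blue0 in the frame of blue_pocket2 below 0.006 m)) and ((horizontal distance between blue1 and blue_pocket0 below 0.011 m and z of blue1 in the frame of blue_pocket0 below 0.006 m) or (horizontal distance between blue1 and blue_pocket1 below 0.011 m and z of blue1 in the frame of blue_pocket1 below 0.006 m) or (horizontal distance between blue1 and blue_pocket2 below 0.011 m and z of blue1 in the frame of blue_pocket2 below 0.006 m)) and ((horizontal distance between blue2 and blue_pocket0 below 0.011 m and z of blue2 in the frame of blue_pocket0 below 0.006 m) or (horizontal distance between blue2 and blue_pocket1 below 0.011 m and z of blue2 in the frame of blue_pocket1 below 0.006 m) or (horizontal distance between blue2 and blue_pocket2 below 0.011 m and z of blue2 in the frame of blue_pocket2 below 0.006 m)) and x of carton in the frame of bay between -0.014 and 0.014 m and y of carton in the frame of bay between -0.02 and 0.02 m and z of carton in the frame of bay below 0.006 m and angle between carton's own z axis and vertical below 0.15 rad and value of joint drawer above 0.08 m), for 0.2 s.
At the end, for the whole second after the job is handed in: Drawer shut within 6 mm; each capsule present upright (0.2 rad), on the floor (6 mm) of a pocket of its own colour, within 11 mm of its centre; the carton flat on the bay floor, within 14 mm along and 20 mm across of the bay centre; all at rest (((horizontal distance between gold0 and gold_pocket0 below 0.011 m and z of gold0 in the frame of gold_pocket0 below 0.006 m) or (horizontal distance between gold0 and gold_pocket1 below 0.011 m and z of gold0 in the frame of gold_pocket1 below 0.006 m) or (horizontal distance between gold0 and gold_pocket2 below 0.011 m and z of gold0 in the frame of gold_pocket2 below 0.006 m)) and angle between each of gold0, gold1, gold2, blue0, blue1, blue2's own z axis and vertical below 0.2 rad and ((horizontal distance between gold1 and gold_pocket0 below 0.011 m and z of gold1 in the frame of gold_pocket0 below 0.006 m) or (horizontal distance between gold1 and gold_pocket1 below 0.011 m and z of gold1 in the frame of gold_pocket1 below 0.006 m) or (horizontal distance between gold1 and gold_pocket2 below 0.011 m and z of gold1 in the frame of gold_pocket2 below 0.006 m)) and ((horizontal distance between gold2 and gold_pocket0 below 0.011 m and z of gold2 in the frame of gold_pocket0 below 0.006 m) or (horizontal distance between gold2 and gold_pocket1 below 0.011 m and z of gold2 in the frame of gold_pocket1 below 0.006 m) or (horizontal distance between gold2 and gold_pocket2 below 0.011 m and z of gold2 in the frame of gold_pocket2 below 0.006 m)) and ((horizontal distance between blue0 and blue_pocket0 below 0.011 m and z of blue0 in the frame of blue_pocket0 below 0.006 m) or (horizontal distance between blue0 and blue_pocket1 below 0.011 m and z of blue0 in the frame of blue_pocket1 below 0.006 m) or (horizontal distance between blue0 and blue_pocket2 below 0.011 m and z of blue0 in the frame of blue_pocket2 below 0.006 m)) and ((horizontal distance between blue1 and blue_pocket0 below 0.011 m and z of blue1 in the frame of blue_pocket0 below 0.006 m) or (horizontal distance between blue1 and blue_pocket1 below 0.011 m and z of blue1 in the frame of blue_pocket1 below 0.006 m) or (horizontal distance between blue1 and blue_pocket2 below 0.011 m and z of blue1 in the frame of blue_pocket2 below 0.006 m)) and ((horizontal distance between blue2 and blue_pocket0 below 0.011 m and z of blue2 in the frame of blue_pocket0 below 0.006 m) or (horizontal distance between blue2 and blue_pocket1 below 0.011 m and z of blue2 in the frame of blue_pocket1 below 0.006 m) or (horizontal distance between blue2 and blue_pocket2 below 0.011 m and z of blue2 in the frame of blue_pocket2 below 0.006 m)) and x of carton in the frame of bay between -0.014 and 0.014 m and y of carton in the frame of bay between -0.02 and 0.02 m and z of carton in the frame of bay below 0.006 m and angle between carton's own z axis and vertical below 0.15 rad and linear speed of each of gold0, gold1, gold2, blue0, blue1, blue2, carton below 0.02 m/s and value of joint drawer below 0.006 m); the robot touches nothing.
It fails at once if the drawer is slammed (closing faster than 0.4 m/s) (velocity of joint drawer below -0.4 m/s).
It fails at once if the mug is pushed more than 30 mm or tipped (distance of cup from where it was at the start of the episode above 0.03 m or angle between cup's own z axis and vertical above 0.4 rad).
It fails at once if the napkin dispenser is pushed more than 30 mm or tipped (distance of napkins from where it was at the start of the episode above 0.03 m or angle between napkins's own z axis and vertical above 0.4 rad).
It fails at once if the sugar jar is pushed more than 30 mm or tipped (distance of sugar from where it was at the start of the episode above 0.03 m or angle between sugar's own z axis and vertical above 0.4 rad).
Of gold0, gold1, gold2, blue0, blue1, blue2 only 4 to 6 are there at a start; the rules pass over those that are not, and their reading is None.
At some moment in a run one of gold0, gold1, gold2, blue0, blue1, blue2, carton may be knocked a few centimetres aside while the robot is not near it.
It also fails if it takes over 210 s, if anything falls off the work surface, if the arm or the gripper's body presses on something with over 40 N, if the wrist force passes 120 N, or if a joint passes its speed limit or range.

### The arm

A 6-joint arm with a two-finger parallel gripper is mounted at the origin on the work surface. World frame = base frame: x ahead of the robot, y to its left, z up, the work surface at z = 0. Lengths are in m, angles in rad, forces in N, time in s.
With the tool pointing down it reaches from about 0.325 to 0.85 m from the base axis. Payload 15.5 kg.
Tool frame: the origin (TCP) lies midway between the tips of the shut fingers; the grasp point (between the pads) lies 19 mm behind it; z points along the fingers, y is the line along which they close (so a half turn about z gives the same grasp; the last joint's range is limited). The gripper opens to 91 mm and grips with 3 to 60 N. Pads are 32 mm wide; open, the fingers measure 118 mm over their backs; the gripper's body (76 mm by 178 mm) begins 60 mm behind the grasp point.
Start: joints at [1.01, 0.494, 1.345, -0, 1.302, -0.096], TCP at [0.281, 0.558, 0.214] pointing down, gripper open.
Joint ranges: [-2.91, 2.91], [-0.82, 2.16], [0.22, 2.67], [-1.22, 4.37], [0.12, 2.79], [-3.08, 3.08]. Speed limits (rad/s): [1.89, 1.89, 2.57, 3.01, 3.01, 3.01].

### API

Orientations are given as a unit quaternion [x, y, z, w].
In Python, from rig import bot, viewer gives the robot as it stands.
- The arm moves only by the tool jog_arm, never from a script. Its argument "plan" is text: rows parted by semicolons, each of 5 numbers parted by spaces: the finger opening in cm, from 0 to 9.12, then the shift along the tool's x, y, z in cm, then the turn about the tool's z in rad. A call has 1 to 12 rows; each row is the pose to reach, as a shift and turn from the pose commanded when the call began, along the tool's axes at that moment; what a row does not reach only later rows make up. A row lasts 1/10 s, in which the tool goes at most 50 mm and 8.59 degrees, less where a joint would pass 70% of its speed; a pose out of reach is approached as far as the arm can. A call with a gripper value outside its range is refused whole. The fingers move at their own pace and stop on an object; "squeeze" is the grip in N (left out, the last holds). Time passes only in rows, so rows that repeat a pose let the fingers close. It gives the time, the measured TCP pose, the force, the opening and the grip force at its end, in the units of the state.
- bot.get_obs(): the state, without advancing time (a new reading comes with each control period).
- viewer.camera(name): name is "scene" or "top"; returns a dict with "image" (400x640x3 uint8, red, green, blue), "fx", "fy", "cx", "cy" (pixels), "distortion" ([k1, k2, p1, p2, k3] as OpenCV has them; the pictures are not rectified), "view" (4x4, takes a point from world to camera coordinates). Camera axes: x right, y down, z forward; pixel columns grow to the right and rows downward; lengths in m; the calibration is good to about 2 mm. A picture is of the moment at which its call begins. There is no depth.
- bot.close_job(): hands the job in; it is judged then, once.
Trained networks look in a picture, given as the dict that the camera call returned (one of the last four; its "shot" number tells which), for a name from the list of things; names that differ only in an ending like _2 or _b are one class to them, and where a whole thing is asked for, a point or a joint stands for the part that bears it (a point fixed in the world has none). Each returns a list of dicts, best first, with "conf" (0 to 1); they miss things now and then, are a little off and sometimes report something else, mostly with a low value. They report only what shows in the picture. A call takes as long as a camera call. They do not tell look-alikes from the thing itself.
- viewer.look_for(thing, picture): "xyz" ([x, y, z] in m, in world coordinates, good to about 4 mm: the middle of the surface that is visible of it).
- viewer.cut_out(thing, picture): "mask" (400x640 bool, what is visible of it).
The state is a dict: "clock": time; "q": joint angles; "qd": joint speeds; "joint_efforts": joint torques, N m; "eef_pos": TCP position; "orientation": TCP orientation; "ft_force": force on the tool from outside, world axes, zero at the start; "wrist_torque": the same for the moment, N m; "gripper_width": finger opening in m; "finger_force": force on a finger pad.
Only numpy, scipy, OpenCV 4.12 (cv2) and the standard library are available. Lean on these libraries where they do the work, as an engineer would, in place of code of your own. Each camera call takes 0.05 s, during which the arm holds its last target. There are 200 camera calls.

## Working session

There is one attempt and no reset: what is moved stays moved. The work goes in short steps, Python scripts to look and compute and a tool call to move; the robot and the scene stay as the last step left them, time stands still between calls to the robot, and variables do not carry over. Pictures are saved under pics/ and viewed, at most 14 in all, crops included, and the job is handed in when it is done.

Besides the shell and the picture viewer there is one more tool, called by a JSON object that holds its "method" and its "body", one argument or row to a line. jog_arm: Moves the arm, as the interface text tells. Its arguments: {"type":"object","properties":{"plan":{"type":"string"},"squeeze":{"type":"number"}},"required":["plan"]}

```bash
ls; mkdir -p pics; cat > h.py <<'E'
import numpy as np, cv2
from rig import bot, viewer
def KD(c): return np.array([[c['fx'],0,c['cx']],[0,c['fy'],c['cy']],[0,0,1.]]),np.array(c['distortion'],float)
def ray(c,uv):
    K,D=KD(c); p=cv2.undistortPoints(np.array(uv,float).reshape(-1,1,2),K,D).reshape(-1,2)
    V=np.array(c['view']); R=V[:3,:3]; o=-R.T@V[:3,3]
    return o,np.c_[p,np.ones(len(p))]@R
def atz(c,uv,z):
    o,d=ray(c,uv); return o+d*((z-o[2])/d[:,2])[:,None]
def proj(c,P):
    K,D=KD(c); V=np.array(c['view']); return cv2.projectPoints(np.array(P,float).reshape(-1,1,3),cv2.Rodrigues(V[:3,:3])[0],V[:3,3],K,D)[0].reshape(-1,2)
def tri(a,ua,b,ub):
    o1,d1=ray(a,ua);o2,d2=ray(b,ub);d1=d1[0];d2=d2[0]
    s=np.linalg.lstsq(np.c_[d1,-d2],o2-o1,rcond=None)[0]
    p,q=o1+s[0]*d1,o2+s[1]*d2
    return (p+q)/2,np.linalg.norm(p-q)
def save(c,n,box=None,s=1):
    im=c['image'][:,:,::-1]
    if box: im=im[box[1]:box[3],box[0]:box[2]]
    cv2.imwrite('pics/'+n,cv2.resize(im,None,fx=s,fy=s,interpolation=cv2.INTER_CUBIC))
E
cat > a.py <<'E'
from h import *
np.set_printoptions(precision=4,suppress=True)
cs={n:viewer.camera(n) for n in('scene','top')}
for n,c in cs.items():
    save(c,n+'0.png'); V=np.array(c['view']);print(n,-V[:3,:3].T@V[:3,3],c['fx'])
    for t in ['unit','handle','bay','gold0','blue0','carton','cup','napkins','sugar']:
        for r in viewer.look_for(t,c):
            if r['conf']>.25: print(t,round(r['conf'],2),np.array(r['xyz']),proj(c,r['xyz'])[0].round())
print(bot.get_obs())
E
python3 a.py
```

```text
pics
scene [ 1.0822 -0.7669  1.1997] 512.0110714382607
unit 0.85 [0.7078 0.0936 0.0876] [373. 192.]
unit 0.51 [ 0.5321 -0.3188  0.0257] [234. 278.]
handle 0.67 [0.595  0.112  0.0696] [342. 175.]
bay 0.97 [0.5975 0.1096 0.0679] [342. 177.]
gold0 0.76 [ 0.5487 -0.4686  0.0272] [201. 324.]
gold0 0.72 [ 0.5108 -0.4016  0.0228] [208. 297.]
gold0 0.66 [ 0.4285 -0.3063  0.0238] [208. 256.]
gold0 0.65 [ 0.5328 -0.3167  0.0228] [235. 278.]
gold0 0.65 [ 0.4731 -0.4693  0.022 ] [179. 310.]
blue0 0.73 [ 0.4205 -0.2347  0.0203] [223. 238.]
blue0 0.68 [ 0.5113 -0.4029  0.0211] [207. 298.]
blue0 0.58 [ 0.527  -0.2237  0.03  ] [255. 251.]
blue0 0.52 [ 0.4237 -0.3966  0.0193] [184. 280.]
blue0 0.45 [0.5939 0.1142 0.0668] [342. 175.]
carton 0.64 [ 0.6289 -0.2944  0.0358] [269. 288.]
carton 0.6 [0.5971 0.1104 0.0671] [342. 177.]
cup 0.88 [0.5007 0.4127 0.0356] [365. 115.]
napkins 0.91 [0.6163 0.4007 0.0925] [396. 118.]
sugar 0.89 [ 0.6602 -0.4558  0.0749] [237. 336.]
top [0.4747 0.0112 1.1753] 413.9936199957892
unit 0.62 [0.6858 0.1327 0.0833] [277. 170.]
handle 0.73 [0.5935 0.1374 0.0731] [275. 205.]

[... 564 characters left out ...]
3 ] [430. 197.]
cup 0.62 [0.4965 0.4297 0.029 ] [171. 243.]
napkins 0.62 [0.6008 0.4155 0.1323] [163. 201.]
sugar 0.71 [ 0.6448 -0.4379  0.0756] [490. 183.]
sugar 0.59 [0.5974 0.1368 0.069 ] [276. 203.]
{'clock': 1.0, 'q': array([ 1.0095,  0.4936,  1.3455,  0.    ,  1.3025, -0.0955]), 'qd': array([ 0.0001, -0.0007,  0.0005,  0.0006,  0.0012, -0.0005]), 'joint_efforts': array([  0.0005, -87.8709, -38.2254,   0.0709,   0.0442,   0.0001]), 'eef_pos': array([0.2807, 0.5584, 0.2139]), 'orientation': array([ 0.2308,  0.973 , -0.    , -0.    ]), 'ft_force': array([0.6334, 0.5415, 0.5121]), 'wrist_torque': array([-0.0387,  0.0271,  0.0362]), 'finger_force': 0.0, 'gripper_width': 0.09089585634792487}
```

View pics/scene0.png

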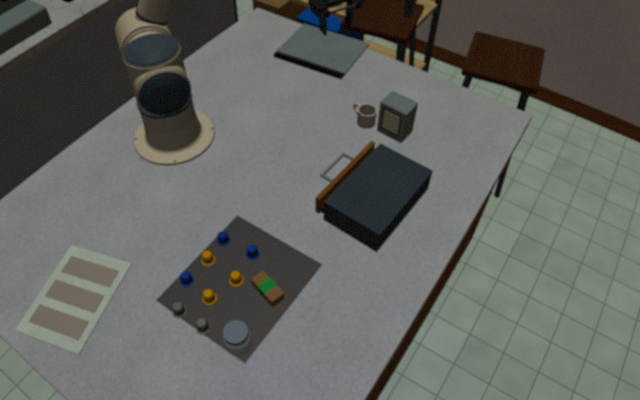

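View pics/top0.png

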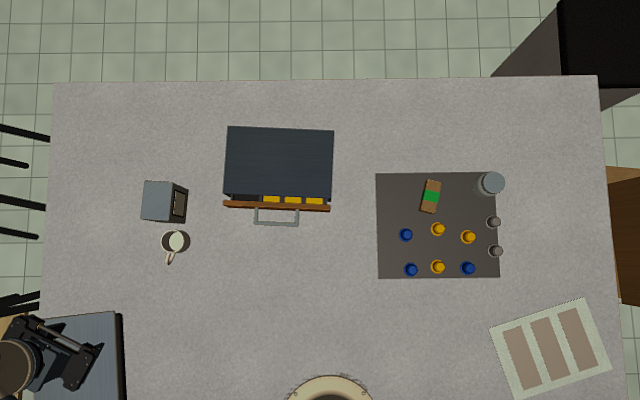

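Top view, six real capsules: gold at (438,229), (468,237), (438,267) and blue at (406,235), (411,270), (468,268). The grey look-alikes at (494,222) and (496,251) are ignored. The carton is at (430,197). Drawer and handle are near (277,205), and the drawer is slightly open.

```bash
cat > m.py <<'E'
from h import *
from scipy.optimize import least_squares
np.set_printoptions(precision=4,suppress=True)
def masks(c):
    hsv=cv2.cvtColor(c['image'],cv2.COLOR_RGB2HSV)
    return {'gold':cv2.inRange(hsv,(15,150,90),(32,255,255)),'blue':cv2.inRange(hsv,(105,140,50),(130,255,255)),
      'green':cv2.inRange(hsv,(45,120,60),(85,255,255)),'brown':cv2.inRange(hsv,(5,60,50),(17,200,255))}
a=np.linspace(0,2*np.pi,24,endpoint=False)
def ring(r,z): return np.c_[r*np.cos(a),r*np.sin(a),0*a+z]
CAP=np.r_[ring(.0195,0),ring(.0195,.003),ring(.015,.003),ring(.0135,.032)]
def hullc(c,P):
    h=cv2.convexHull(proj(c,P).astype(np.float32)); m=cv2.moments(h); return np.array([m['m10'],m['m01']])/m['m00']
def blobs(c,m,amin=15):
    n,l,s,ce=cv2.connectedComponentsWithStats(m); return [(ce[i],s[i,4]) for i in range(1,n) if s[i,4]>=amin]
def caps(T,S,reg=lambda p:p[1]<-.12 and p[1]>-.55 and .3<p[0]<.7,z0=0.):
    mt,ms=masks(T),masks(S); out=[]
    for col in('gold','blue'):
        tb=[b for b in blobs(T,mt[col]) if reg(atz(T,b[0],z0+.016)[0])]
        sb=[b for b in blobs(S,ms[col])]
        for b,A in tb:
            p=atz(T,b,z0+.012)[0]; q=hullc(S,CAP+[p[0],p[1],z0]); d=[np.linalg.norm(q-s[0]) for s in sb]
            j=int(np.argmin(d)) if d else -1
            f=lambda v,two=1:np.r_[hullc(T,CAP+v)-b,hullc(S,CAP+v)-sb[j][0]]
            if d and d[j]<9:
                v=least_squares(f,[p[0],p[1],z0]).x; r=f(v)
            else: v=np.full(3,np.nan); r=np.full(4,np.nan)
            w=least_squares(lambda w:hullc(T,CAP+[w[0],w[1],z0])-b,p[:2]).x
            out.append((col,v,w,A)); print(col,'3D',v,'res',abs(r).max().round(2),'xy@z0',w,'A',A,b.round(1))
    return out
def box(l,w,h): return np.array([[x,y,z] for x in(-l/2,l/2) for y in(-w/2,w/2) for z in(0,h)])
def place(P,x,y,t,z=0): 
    R=np.array([[np.cos(t),-np.sin(t),0],[np.sin(t),np.cos(t),0],[0,0,1]]); return P@R.T+[x,y,z]
E
cat > b.py <<'E'
from m import *
T=viewer.camera('top');S=viewer.camera('scene')
caps(T,S)
# carton
def cart(c):
    M=masks(c); m=M['green']|M['brown']
    best=max((b for b in range(1,0)),default=None)
    n,l,s,ce=cv2.connectedComponentsWithStats(cv2.morphologyEx(m,cv2.MORPH_CLOSE,np.ones((3,3))))
    g=[b for b,A in blobs(c,M['green'],8) if -.45<atz(c,b,.03)[0][1]<-.15 and .5<atz(c,b,.03)[0][0]<.75][0]
    k=l[int(g[1]),int(g[0])]; pts=cv2.findNonZero((l==k).astype(np.uint8)); return g,ce[k],s[k,4],pts
for c in(T,S):
    g,ce,A,pts=cart(c); r=cv2.minAreaRect(pts); bx=atz(c,cv2.boxPoints(r),.03)
    print('carton',g,ce,A,'ctr@.03',atz(c,ce,.03),'edges',np.linalg.norm(bx[1]-bx[0]),np.linalg.norm(bx[2]-bx[1]),np.degrees(np.arctan2(*(bx[1]-bx[0])[[1,0]])),np.degrees(np.arctan2(*(bx[2]-bx[1])[[1,0]])))
g=[cart(c)[0] for c in(T,S)]; print('green tri',tri(T,g[0],S,g[1]))
# unit: roof edges in top
G=cv2.cvtColor(T['image'],cv2.COLOR_RGB2GRAY).astype(float)
def edge(line): d=np.diff(line); i=int(np.argmax(abs(d))); 
def sub(v,o):
    d=abs(np.diff(v)); i=int(d.argmax()); s=slice(max(0,i-2),i+3); return o+.5+(np.arange(len(d))[s]*d[s]).sum()/d[s].sum()
back=[(u,sub(G[115:140,u],115)) for u in range(236,328,4)]
left=[(sub(G[r,212:240],212),r) for r in range(135,190,4)]
right=[(sub(G[r,318:346],318),r) for r in range(138,192,4)]
L=[]
for e in(back,left,right):
    p=atz(T,e,.085)[:,:2]; f=cv2.fitLine(p.astype(np.float32),cv2.DIST_HUBER,0,.01,.01).ravel(); L.append(f); print(np.degrees(np.arctan2(f[1],f[0])),f[2:])
def inter(f,g):
    s=np.linalg.solve(np.c_[f[:2],-g[:2]],g[2:]-f[2:]); return f[2:]+s[0]*f[:2]
cl,cr=inter(L[0],L[1]),inter(L[0],L[2]); print('back corners',cl,cr,np.linalg.norm(cl-cr))
y=(cl-cr)/np.linalg.norm(cl-cr); x=np.array([y[1],-y[0]]); o=(cl+cr)/2-.1*x; yaw=np.arctan2(x[1],x[0]); print('unit',o,'yaw deg',np.degrees(yaw))
for d in(0,.03):
    P=place(np.array([[-.142-d,0,.064],[-.142-d,.055,.064],[-.142-d,-.055,.064],[-.1-d,.144,.08],[-.1-d,-.144,.08],[-.085,.145,.085],[-.085,-.145,.085],[.1,-.145,.085],[.1,.145,.085]]),o[0],o[1],yaw)
    print(d,proj(T,P).round(1).tolist(),proj(S,P).round(1).tolist())
    if d==0: PS=proj(S,P)
t=cv2.resize(T['image'][110:240,210:350],None,fx=4,fy=4,interpolation=3)
s=cv2.resize(T['image'][165:290,370:510],None,fx=4,fy=4,interpolation=3)[:t.shape[0]]
cv2.imwrite('pics/t1.png',t[:,:,::-1]);cv2.imwrite('pics/t2.png',s[:,:,::-1])
E
python3 b.py
```

```text
gold 3D [ 0.528  -0.3114  0.0011] res 0.29 xy@z0 [ 0.5276 -0.3124] A 141 [437.5 228.5]
gold 3D [ 0.5051 -0.3942  0.004 ] res 0.34 xy@z0 [ 0.5044 -0.3961] A 140 [468.  236.4]
gold 3D [ 0.423  -0.3043  0.0155] res 0.31 xy@z0 [ 0.4225 -0.3077] A 146 [437.5 266.2]
blue 3D [ 0.5127 -0.221   0.0016] res 0.19 xy@z0 [ 0.5124 -0.2218] A 129 [405.3 234.3]
blue 3D [ 0.4179 -0.3877  0.0001] res 0.66 xy@z0 [ 0.4176 -0.3893] A 135 [467.2 267.7]
blue 3D [ 0.4158 -0.2316  0.0014] res 0.28 xy@z0 [ 0.415  -0.2319] A 130 [410.2 269.2]
carton [430.7239 195.5706] [430.1658 196.2414] 555 ctr@.03 [[ 0.6163 -0.289   0.03  ]] edges 0.09530141649366426 0.04804260031779902 -14.876572415656792 -103.8409111482991
carton [266.3827 285.3642] [266.606  286.3171] 533 ctr@.03 [[ 0.6196 -0.2919  0.03  ]] edges 0.05150450792231113 0.09795597576768297 81.49618648693205 -16.78967296030032
green tri (array([ 0.618 , -0.2904,  0.0312]), np.float64(0.00020189319525035554))
86.6179 [0.8021 0.1244]
-3.3245823 [0.6988 0.2731]
-3.373966 [ 0.7043 -0.0172]
back corners [0.8105 0.2666] [ 0.7934 -0.0224] 0.28950533
unit [0.7021 0.128 ] yaw deg -3.38209
0 [[276.0, 217.3], [255.6, 216.3], [296.4, 218.2], [222.3, 198.6], [330.3, 203.6], [221.9, 192.8], [331.0, 197.8], [334.0, 129.9], [226.9, 125.1]] [[336.6, 166.8], [347.1, 156.3], [325.7, 177.7], [374.9, 142.2], [318.9, 199.7], [379.3, 143.0], [323.0, 201.3], [378.8, 234.5], [431.9, 170.3]]
0.03 [[275.4, 228.4], [254.9, 227.5], [295.8, 229.4], [221.5, 209.8], [329.8, 214.8], [221.9, 192.8], [331.0, 197.8], [334.0, 129.9], [226.9, 125.1]] [[328.5, 162.3], [339.1, 151.9], [317.6, 173.0], [366.8, 138.1], [310.5, 194.6], [379.3, 143.0], [323.0, 201.3], [378.8, 234.5], [431.9, 170.3]]
```

View pics/t1.png

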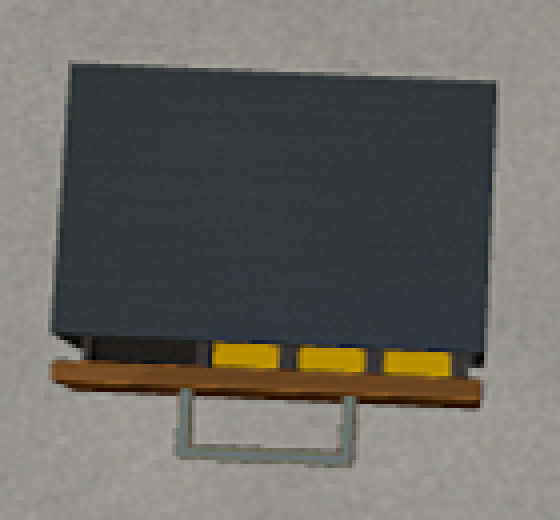

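View pics/t2.png

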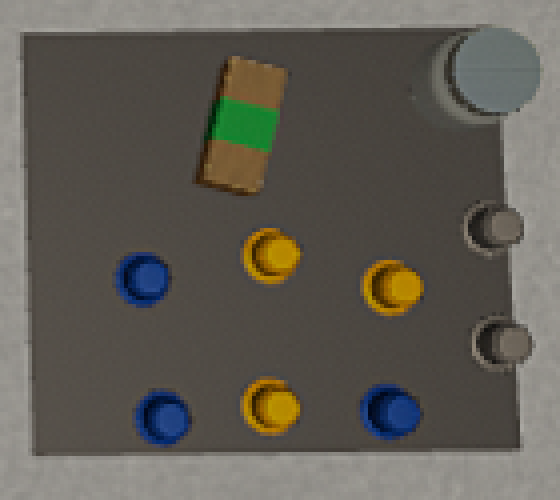

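The crops confirm the choice. The carton's green band is at (430,196), and all six capsules stand on their rims. The drawer is about 17 mm open, with the handle bar centre at about (276.5,223.6) in the top view.

```bash
cat > go.py <<'E'
import sys
from h import *
from scipy.spatial.transform import Rotation as Ro
def go(*targets):  # x y z angle_deg of closing line
    s=bot.get_obs(); R=Ro.from_quat(s['orientation']).as_matrix(); p=s['eef_pos']; a0=np.degrees(np.arctan2(R[1,1],R[0,1]))
    for t in targets:
        d=(R.T@(np.array(t[:3])-p))*100; q=-((t[3]-a0+90)%180-90)
        print('target',np.round(t,4),'shift cm',d.round(2),'turn',np.radians(q).round(3),'rows',round(max(np.linalg.norm(d)/5,abs(q)/8.59),1))
    print('tcp',p.round(4),'ang',round(a0,1),'tilt',(np.degrees(np.arccos(-R[2,2]))).round(2),'w',round(s['gripper_width'],4),'F',s['ft_force'].round(1),'q',s['q'].round(2),'t',s['clock'])
if __name__=='__main__':
    v=np.array(sys.argv[1:],float).reshape(-1,4); go(*v)
E
python3 go.py .5434 .1374 .214 -3.4 .5434 .1374 .046 -3.4; python3 -c "
from h import *
T=viewer.camera('top');print(atz(T,[(276.5,223.6)],.069))"
```

```text
target [ 0.5434  0.1374  0.214  -3.4   ] shift cm [-4.238e+01 -2.582e+01 -1.000e-02] turn 1.164 rows 9.9
target [ 0.5434  0.1374  0.046  -3.4   ] shift cm [-42.38 -25.82  16.79] turn 1.164 rows 10.5
tcp [0.2807 0.5584 0.2139] ang 63.3 tilt 0.0 w 0.0913 F [ 0.9  0.2 -0. ] q [ 1.01  0.49  1.35  0.    1.3  -0.1 ] t 1.1
[[0.5430431  0.13453485 0.069     ]]
```

{"method": "jog_arm", "body": {
  "plan": "4.2 -42.4 -25.8 0 1.164;4.2 -42.4 -25.8 0 1.164;4.2 -42.4 -25.8 0 1.164;4.2 -42.4 -25.8 0 1.164;4.2 -42.4 -25.8 0 1.164;4.2 -42.4 -25.8 0 1.164;4.2 -42.4 -25.8 0 1.164;4.2 -42.4 -25.8 0 1.164;4.2 -42.4 -25.8 0 1.164;4.2 -42.4 -25.8 0 1.164;4.2 -42.4 -25.8 0 1.164;4.2 -42.4 -25.8 0 1.164",
  "squeeze": 20
}}

```text
clock: 2.35
eef_pos: [0.5439, 0.1366, 0.2138]
orientation: [0.728, 0.685, -0.0, -0.0]
ft_force: [-1.5, -0.1, -0.5]
gripper_width: 0.0419
finger_force: 0.0
```

```bash
python3 go.py .5434 .137 .046 -3.4
```

```text
target [ 0.5434  0.137   0.046  -3.4   ] shift cm [ 0.03 -0.05 16.78] turn -0.002 rows 3.4
tcp [0.5439 0.1366 0.2138] ang -3.5 tilt 0.02 w 0.0419 F [-1.5 -0.1 -0.5] q [0.14 0.4  1.51 0.   1.23 0.2 ] t 2.35
```

{"method": "jog_arm", "body": {
  "plan": "4.2 0 0 5 0;4.2 0 0 9 0;4.2 0 0 12.5 0;4.2 0 0 15 0;4.2 0 0 16.8 0;4.2 0 0 16.8 0;0 0 0 16.8 0;0 0 0 16.8 0;0 0 0 16.8 0;0 0 0 16.8 0;0 0 0 16.8 0;0 0 0 16.8 0",
  "squeeze": 25
}}

```text
clock: 3.55
eef_pos: [0.544, 0.1376, 0.0465]
orientation: [0.728, 0.686, 0.0, 0.0]
ft_force: [-1.3, 1.2, 8.4]
gripper_width: 0.009
finger_force: 25.0
```

{"method": "jog_arm", "body": {
  "plan": "0 0 -0.5 0 0;0 0 -1.5 0 0;0 0 -2.5 0 0;0 0 -3.5 0 0;0 0 -4.5 0 0;0 0 -5.5 0 0;0 0 -6.5 0 0;0 0 -7.5 0 0;0 0 -8.5 0 0;0 0 -9.5 0 0;0 0 -10.5 0 0;0 0 -11.2 0 0"
}}

```text
clock: 4.75
eef_pos: [0.4318, 0.1442, 0.0465]
orientation: [0.728, 0.686, 0.001, 0.0]
ft_force: [1.6, 0.9, 9.0]
gripper_width: 0.0093
finger_force: 25.0
```

{"method": "jog_arm", "body": {
  "plan": "0 0 -0.3 0 0;0 0 -0.4 0 0;0 0 -0.5 0 0;0 0 -0.5 0 0"
}}

```text
clock: 5.15
eef_pos: [0.4272, 0.1445, 0.0465]
orientation: [0.728, 0.686, 0.001, 0.0]
ft_force: [0.0, 0.8, 11.1]
gripper_width: 0.0094
finger_force: 25.0
```

{"method": "jog_arm", "body": {
  "plan": "0 0 -0.1 0 0;0 0 -0.2 0 0;0 0 -0.3 0 0;0 0 -0.3 0 0"
}}

```text
clock: 5.55
eef_pos: [0.4258, 0.1447, 0.0465]
orientation: [0.728, 0.686, 0.002, 0.001]
ft_force: [8.5, -3.5, 4.3]
gripper_width: 0.0094
finger_force: 25.0
```

{"method": "jog_arm", "body": {
  "plan": "0 0 0.2 0 0;0.5 0 0.2 0 0;3 0 0.2 0 0;4 0 0.2 0 0;4 0 0.2 0 0;4 0 0.2 -3 0;4 0 0.2 -7 0;4 0 0.2 -12 0;4 0 0.2 -16 0;4 0 0.2 -16 0"
}}

```text
clock: 6.55
eef_pos: [0.4281, 0.1449, 0.2105]
orientation: [0.728, 0.686, 0.003, 0.002]
ft_force: [0.6, -0.6, -1.3]
gripper_width: 0.0398
finger_force: 0.0
```

```bash
python3 go.py .45 -.2 .2 90 .5276 -.3124 .12 90
```

```text
target [ 0.45 -0.2   0.2  90.  ] shift cm [-34.31   4.21   1.01] turn 1.512 rows 10.1
target [ 0.5276 -0.3124  0.12   90.    ] shift cm [-45.09  12.56   9.06] turn 1.512 rows 10.1
tcp [0.4281 0.1449 0.2105] ang -3.4 tilt 0.45 w 0.0398 F [ 0.6 -0.6 -1.3] q [0.19 0.25 1.76 0.   1.12 0.25] t 6.55
```

{"method": "jog_arm", "body": {
  "plan": "6 -34 4 1 1.57;6 -34 4 1 1.57;6 -34 4 1 1.57;6 -34 4 1 1.57;6 -34 4 1 1.57;6 -34 4 1 1.57;6 -34 4 1 1.57;6 -45.1 12.6 9 1.57;6 -45.1 12.6 9 1.57;6 -45.1 12.6 9 1.57;6 -45.1 12.6 9 1.57;6 -45.1 12.6 9 1.57"
}}

```text
clock: 7.75
eef_pos: [0.5247, -0.314, 0.1135]
orientation: [1.0, -0.03, -0.001, -0.001]
ft_force: [-0.5, 0.9, 0.0]
gripper_width: 0.0602
finger_force: 0.0
```

```bash
cat > pk.py <<'E'
from m import *
T=viewer.camera('top');S=viewer.camera('scene')
save(T,'open.png',(210,100,350,260),4)
mt=masks(T);ms=masks(S); Y=np.radians(-3.4)
for col in('gold','blue'):
    for n,c,m in(('T',T,mt),('S',S,ms)):
        for b,A in blobs(c,m[col],20):
            p=atz(c,b,.018)[0]
            if -.05<p[1]<.35 and .4<p[0]<.75:
                d=p[:2]-[.7022,.128]; R=np.array([[np.cos(Y),np.sin(Y)],[-np.sin(Y),np.cos(Y)]])
                print(col,n,b.round(1),A,p,'local',R@d)
caps(T,S)
E
python3 pk.py; python3 go.py .5276 -.3124 .12 86.6
```

```text
gold T [268.7 235.3] 293 [0.5138 0.1619 0.018 ] local [-0.1901  0.0226]
gold T [290.4 236.2] 294 [0.5104 0.1015 0.018 ] local [-0.1898 -0.0378]
gold T [312.  237.3] 298 [0.5067 0.0413 0.018 ] local [-0.19   -0.0982]
gold T [272.8 249. ] 396 [0.4758 0.1504 0.018 ] local [-0.2274  0.0089]
gold S [335.4 131.7] 27 [0.4514 0.3045 0.018 ] local [-0.2609  0.1613]
gold S [301.6 163.4] 74 [0.4405 0.1233 0.018 ] local [-0.2609 -0.0202]
gold S [328.1 164. ] 127 [0.511 0.168 0.018] local [-0.1933  0.0286]
gold S [316.5 175.5] 134 [0.5077 0.1074 0.018 ] local [-0.1929 -0.0321]
gold S [304.2 187.4] 147 [0.5036 0.0467 0.018 ] local [-0.1934 -0.093 ]
blue T [269.7 216.6] 265 [0.5661 0.1592 0.018 ] local [-0.1377  0.0231]
blue T [291.4 217.7] 266 [0.5621 0.0986 0.018 ] local [-0.1381 -0.0377]
blue T [312.9 218.6] 271 [0.559  0.0383 0.018 ] local [-0.1376 -0.098 ]
blue S [341.9 171.6] 134 [0.5639 0.1653 0.018 ] local [-0.1403  0.0291]
blue S [330.1 183.1] 144 [0.5591 0.1052 0.018 ] local [-0.1415 -0.0313]
blue S [318.2 195.3] 159 [0.5557 0.0447 0.018 ] local [-0.1413 -0.0918]
gold 3D [nan nan nan] res nan xy@z0 [ 0.4315 -0.2966] A 32 [433.3 263. ]
blue 3D [ 0.5125 -0.221   0.0019] res 0.21 xy@z0 [ 0.5122 -0.2217] A 131 [405.3 234.4]
blue 3D [nan nan nan] res nan xy@z0 [ 0.4152 -0.2318] A 134 [410.2 269.2]
target [ 0.5276 -0.3124  0.12   86.6   ] shift cm [ 0.32 -0.03 -0.46] turn 0.003 rows 0.1
tcp [ 0.5243 -0.3125  0.1155] ang -93.2 tilt 0.09 w 0.0599 F [-0.4  0.3  0.3] q [-0.64  0.58  1.49  0.    1.07  0.99] t 7.85
```

View pics/open.png

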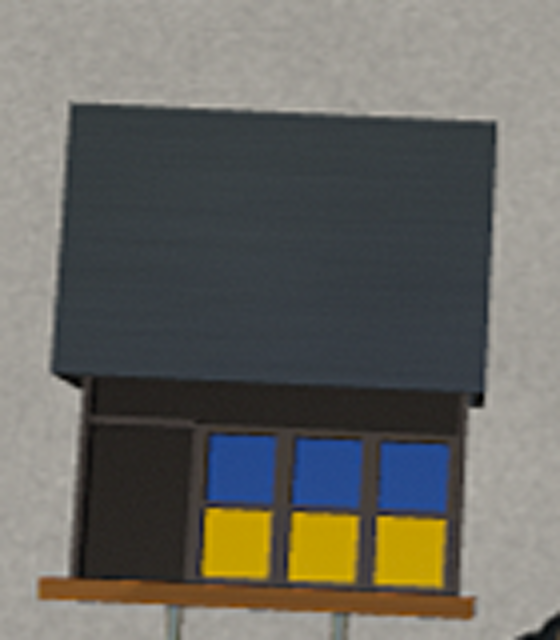

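{"method": "jog_arm", "body": {
  "plan": "6 0.3 0 2 0;6 0.3 0 4 0;6 0.3 0 4 0;6 0.3 0 4 0"
}}

```text
clock: 8.25
eef_pos: [0.5278, -0.3127, 0.0768]
orientation: [1.0, -0.028, -0.0, -0.0]
ft_force: [-0.1, -0.3, -0.4]
gripper_width: 0.0599
finger_force: 0.0
```

```bash
python3 go.py .5276 -.3124 .017 86.6
```

```text
target [ 5.276e-01 -3.124e-01  1.700e-02  8.660e+01] shift cm [-0.02 -0.03  5.98] turn 0.003 rows 1.2
tcp [ 0.5278 -0.3127  0.0768] ang -93.2 tilt 0.0 w 0.0599 F [-0.1 -0.3 -0.4] q [-0.63  0.63  1.52 -0.    0.99  1.  ] t 8.25
```

{"method": "jog_arm", "body": {
  "plan": "6 0 0 3 0;6 0 0 5 0;6 0 0 6 0;6 0 0 6 0;2 0 0 6 0;2 0 0 6 0;2 0 0 6 0;2 0 0 6 0;2 0 0 6 0;2 0 0 4 0;2 0 0 0 0;2 0 0 -4 0",
  "squeeze": 8
}}

```text
clock: 9.45
eef_pos: [0.5275, -0.313, 0.1167]
orientation: [1.0, -0.029, -0.001, -0.0]
ft_force: [0.9, -0.8, -0.8]
gripper_width: 0.0296
finger_force: 8.0
```

```bash
python3 go.py .5067 .0412 .11 86.6
```

```text
target [5.067e-01 4.120e-02 1.100e-01 8.660e+01] shift cm [ -4.14 -35.24   0.7 ] turn 0.001 rows 7.1
tcp [ 0.5275 -0.313   0.1167] ang -93.3 tilt 0.1 w 0.0296 F [ 0.9 -0.8 -0.8] q [-0.63  0.58  1.48  0.    1.08  1.  ] t 9.45
```

{"method": "jog_arm", "body": {
  "plan": "2 -4.1 -35.2 0 0;2 -4.1 -35.2 0 0;2 -4.1 -35.2 0 0;2 -4.1 -35.2 0 0;2 -4.1 -35.2 0 0;2 -4.1 -35.2 0 0;2 -4.1 -35.2 0 0;2 -4.1 -35.2 0 0;2 -4.1 -35.2 0 0;2 -4.1 -35.2 0 0;2 -4.1 -35.2 1 0;2 -4.1 -35.2 2 0"
}}

```text
clock: 10.65
eef_pos: [0.5078, 0.0392, 0.0952]
orientation: [1.0, -0.03, 0.0, 0.0]
ft_force: [0.7, 0.4, 0.0]
gripper_width: 0.0296
finger_force: 8.0
```

```bash
python3 go.py .5067 .0414 .036 86.6
```

```text
target [5.067e-01 4.140e-02 3.600e-02 8.660e+01] shift cm [-0.13 -0.21  5.92] turn -0.001 rows 1.2
tcp [0.5078 0.0392 0.0952] ang -93.4 tilt 0.03 w 0.0296 F [0.7 0.4 0. ] q [-0.04  0.49  1.76 -0.    0.89  1.59] t 10.65
```

{"method": "jog_arm", "body": {
  "plan": "2 -0.1 -0.2 2.5 0;2 -0.1 -0.2 4 0;2 -0.1 -0.2 5 0;2 -0.1 -0.2 5.6 0;2 -0.1 -0.2 6 0;2 -0.1 -0.2 6 0;3.8 -0.1 -0.2 6 0;3.8 -0.1 -0.2 6 0;3.8 -0.1 -0.2 5.5 0;3.8 -0.1 -0.2 3 0;3.8 -0.1 -0.2 -1 0;3.8 -0.1 -0.2 -4 0"
}}

```text
clock: 11.85
eef_pos: [0.5069, 0.0425, 0.1383]
orientation: [1.0, -0.029, 0.001, -0.0]
ft_force: [-0.0, 0.2, 0.1]
gripper_width: 0.0379
finger_force: 0.0
```

```bash
python3 go.py .5044 -.3961 .11 86.6
```

```text
target [ 0.5044 -0.3961  0.11   86.6   ] shift cm [ 2.3  43.8   2.83] turn 0.001 rows 8.8
tcp [0.5069 0.0425 0.1383] ang -93.3 tilt 0.06 w 0.0379 F [-0.   0.2  0.1] q [-0.03  0.43  1.72  0.    0.99  1.6 ] t 11.85
```

Next, the second gold capsule. I'll check the first placing and re-measure once I'm over the mat.

{"method": "jog_arm", "body": {
  "plan": "6 2.3 43.8 2 0;6 2.3 43.8 2 0;6 2.3 43.8 2 0;6 2.3 43.8 2 0;6 2.3 43.8 2 0;6 2.3 43.8 2 0;6 2.3 43.8 2 0;6 2.3 43.8 2 0;6 2.3 43.8 2 0;6 2.3 43.8 2 0;6 2.3 43.8 3 0;6 2.3 43.8 3 0"
}}

```text
clock: 13.05
eef_pos: [0.5035, -0.3946, 0.1047]
orientation: [1.0, -0.029, -0.001, -0.001]
ft_force: [-1.1, 0.4, 0.1]
gripper_width: 0.0597
finger_force: 0.0
```

```bash
cat > chk.py <<'E'
import sys
from m import *
from go import go
T=viewer.camera('top');S=viewer.camera('scene')
print('mat');caps(T,S)
# placed: blob of gold includes floor; use capsule top disc by brightness? report look_for
for n,c in(('T',T),('S',S)):
  for t in('gold0','blue0','carton'):
    for r in viewer.look_for(t,c):
        if r['conf']>.3 and (r['xyz'][1]>-.05 or t=='carton'): print(n,t,round(r['conf'],2),np.array(r['xyz']))
v=np.array(sys.argv[1:],float).reshape(-1,4); go(*v)
E
python3 chk.py .5044 -.3961 .017 86.6; python3 -c "
from h import *
T=viewer.camera('top');S=viewer.camera('scene')
a=cv2.resize(T['image'][195:255,220:330],None,fx=5,fy=5,interpolation=3);b=cv2.resize(S['image'][140:210,280:380],None,fx=5,fy=5,interpolation=3)
b=cv2.copyMakeBorder(b,0,0,0,50,0)[:300];cv2.imwrite('pics/c1.png',np.vstack([a,b])[:,:,::-1])"
```

```text
mat
blue 3D [ 0.5129 -0.2212  0.0031] res 0.29 xy@z0 [ 0.5123 -0.2216] A 132 [405.2 234.4]
blue 3D [nan nan nan] res nan xy@z0 [ 0.4198 -0.3914] A 112 [467.9 266.9]
T gold0 0.44 [0.5048 0.0401 0.051 ]
T carton 0.67 [ 0.6177 -0.2906  0.0354]
S gold0 0.45 [0.5147 0.0339 0.0384]
S blue0 0.49 [0.5132 0.1324 0.0328]
S carton 0.92 [ 0.626  -0.2941  0.0303]
target [ 0.5044 -0.3961  0.017  86.6   ] shift cm [-0.    0.02  8.92] turn 0.002 rows 1.8
tcp [ 0.5044 -0.3959  0.1062] ang -93.3 tilt 0.02 w 0.0596 F [0.1 0.4 0.5] q [-0.76  0.63  1.42 -0.    1.1   0.87] t 13.45
```

View pics/c1.png

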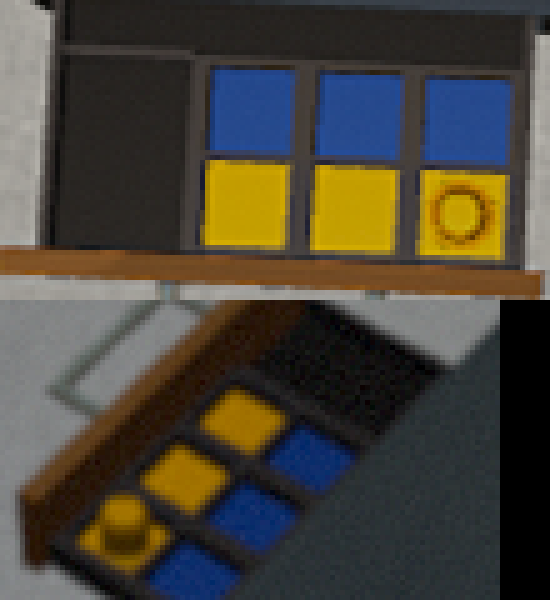

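The first gold stands in the rightmost gold pocket (crop about (460,213)), upright in the scene crop.

{"method": "jog_arm", "body": {
  "plan": "6 0 0 4 0;6 0 0 7 0;6 0 0 8.9 0;6 0 0 8.9 0;2 0 0 8.9 0;2 0 0 8.9 0;2 0 0 8.9 0;2 0 0 8.9 0;2 0 0 8.9 0;2 0 0 7 0;2 0 0 3 0;2 0 0 -1 0"
}}

```text
clock: 14.75
eef_pos: [0.5037, -0.3958, 0.1168]
orientation: [1.0, -0.029, -0.001, -0.0]
ft_force: [0.9, -0.6, 0.5]
gripper_width: 0.0295
finger_force: 8.0
```

```bash
python3 go.py .5103 .1014 .1 86.6
```

```text
target [ 0.5103  0.1014  0.1    86.6   ] shift cm [ -2.24 -49.67   1.72] turn 0.001 rows 9.9
tcp [ 0.5037 -0.3958  0.1168] ang -93.3 tilt 0.08 w 0.0295 F [ 0.9 -0.6  0.5] q [-0.76  0.62  1.41 -0.    1.12  0.87] t 14.75
```

{"method": "jog_arm", "body": {
  "plan": "2 -2.2 -49.7 0 0;2 -2.2 -49.7 0 0;2 -2.2 -49.7 0 0;2 -2.2 -49.7 0 0;2 -2.2 -49.7 0 0;2 -2.2 -49.7 0 0;2 -2.2 -49.7 0 0;2 -2.2 -49.7 0 0;2 -2.2 -49.7 0 0;2 -2.2 -49.7 0 0;2 -2.2 -49.7 0 0;2 -2.2 -49.7 0 0"
}}

```text
clock: 15.95
eef_pos: [0.511, 0.1023, 0.1161]
orientation: [1.0, -0.028, 0.0, 0.0]
ft_force: [-0.3, 0.0, 0.2]
gripper_width: 0.0298
finger_force: 8.0
```

```bash
python3 go.py .5103 .1014 .0355 86.6
```

```text
target [5.103e-01 1.014e-01 3.550e-02 8.660e+01] shift cm [-0.07  0.09  8.06] turn 0.004 rows 1.6
tcp [0.511  0.1023 0.1161] ang -93.2 tilt 0.02 w 0.0298 F [-0.3  0.   0.2] q [ 0.08  0.47  1.71 -0.    0.95  1.71] t 15.95
```

{"method": "jog_arm", "body": {
  "plan": "2 -0.1 0.1 4 0;2 -0.1 0.1 6 0;2 -0.1 0.1 7.2 0;2 -0.1 0.1 7.8 0;2 -0.1 0.1 8.1 0;2 -0.1 0.1 8.1 0;3.8 -0.1 0.1 8.1 0;3.8 -0.1 0.1 8.1 0;3.8 -0.1 0.1 7.5 0;3.8 -0.1 0.1 5 0;3.8 -0.1 0.1 1 0;3.8 -0.1 0.1 -2 0"
}}

```text
clock: 17.15
eef_pos: [0.5102, 0.1004, 0.1383]
orientation: [1.0, -0.029, 0.0, -0.0]
ft_force: [1.2, 0.1, -0.6]
gripper_width: 0.0382
finger_force: 0.0
```

```bash
python3 chk.py .4225 -.3077 .11 86.6 | grep -v carton
```

```text
mat
gold 3D [ 0.4233 -0.3064  0.0011] res 0.36 xy@z0 [ 0.4225 -0.3076] A 147 [437.4 266.2]
blue 3D [ 0.4722 -0.2056  0.0016] res 0.19 xy@z0 [ 0.4718 -0.2063] A 130 [400.3 248.9]
blue 3D [ 0.4183 -0.388   0.0006] res 0.43 xy@z0 [ 0.4178 -0.3894] A 135 [467.2 267.7]
blue 3D [ 0.4157 -0.2313 -0.0003] res 0.34 xy@z0 [ 0.4152 -0.2319] A 133 [410.2 269.2]
S gold0 0.68 [0.5118 0.0335 0.039 ]
S gold0 0.66 [0.5178 0.0906 0.0414]
target [ 0.4225 -0.3077  0.11   86.6   ] shift cm [-6.3  41.24  2.53] turn 0.001 rows 8.4
tcp [0.5095 0.1003 0.1351] ang -93.3 tilt 0.1 w 0.0381 F [ 0.5 -0.  -0.9] q [0.08 0.45 1.7  0.   1.   1.71] t 17.55
```

The knock has happened: one blue capsule moved to (0.472,-0.206). I'll take the third gold now.

{"method": "jog_arm", "body": {
  "plan": "5.5 -6.3 41.2 1 0;5.5 -6.3 41.2 1 0;5.5 -6.3 41.2 1 0;5.5 -6.3 41.2 1 0;5.5 -6.3 41.2 1 0;5.5 -6.3 41.2 1 0;5.5 -6.3 41.2 1 0;5.5 -6.3 41.2 1 0;5.5 -6.3 41.2 2.5 0;5.5 -6.3 41.2 2.5 0;5.5 -6.3 41.2 2.5 0;5.5 -6.3 41.2 2.5 0"
}}

```text
clock: 18.75
eef_pos: [0.4234, -0.3061, 0.1109]
orientation: [1.0, -0.029, -0.0, -0.0]
ft_force: [0.2, -0.1, 0.2]
gripper_width: 0.0555
finger_force: 0.0
```

```bash
python3 go.py .4225 -.3074 .017 86.6
```

```text
target [ 4.225e-01 -3.074e-01  1.700e-02  8.660e+01] shift cm [-0.07  0.14  9.39] turn 0.002 rows 1.9
tcp [ 0.4234 -0.3061  0.1109] ang -93.3 tilt 0.05 w 0.0555 F [ 0.2 -0.1  0.2] q [-0.74  0.48  1.72  0.    0.94  0.89] t 18.75
```

{"method": "jog_arm", "body": {
  "plan": "5.5 -0.1 0.1 4 0;5.5 -0.1 0.1 7.5 0;5.5 -0.1 0.1 9.4 0;5.5 -0.1 0.1 9.4 0;2 -0.1 0.1 9.4 0;2 -0.1 0.1 9.4 0;2 -0.1 0.1 9.4 0;2 -0.1 0.1 9.4 0;2 -0.1 0.1 9.4 0;2 -0.1 0.1 7 0;2 -0.1 0.1 3 0;2 -0.1 0.1 -0.6 0"
}}

```text
clock: 19.95
eef_pos: [0.4219, -0.3081, 0.1185]
orientation: [1.0, -0.029, -0.0, -0.0]
ft_force: [0.1, -0.3, 0.1]
gripper_width: 0.0293
finger_force: 8.0
```

```bash
python3 go.py .5138 .1614 .116 86.6
```

```text
target [ 0.5138  0.1614  0.116  86.6   ] shift cm [  6.43 -47.4    0.26] turn 0.001 rows 9.6
tcp [ 0.4219 -0.3081  0.1185] ang -93.3 tilt 0.02 w 0.0293 F [ 0.1 -0.3  0.1] q [-0.74  0.47  1.71 -0.    0.96  0.88] t 19.95
```

{"method": "jog_arm", "body": {
  "plan": "2 6.4 -47.4 0 0;2 6.4 -47.4 0 0;2 6.4 -47.4 0 0;2 6.4 -47.4 0 0;2 6.4 -47.4 0 0;2 6.4 -47.4 0 0;2 6.4 -47.4 0 0;2 6.4 -47.4 0 0;2 6.4 -47.4 0 0;2 6.4 -47.4 0 0;2 6.4 -47.4 0 0;2 6.4 -47.4 0 0"
}}

```text
clock: 21.15
eef_pos: [0.5135, 0.1616, 0.1171]
orientation: [1.0, -0.028, 0.0, 0.0]
ft_force: [-0.4, -1.4, -0.5]
gripper_width: 0.0299
finger_force: 8.0
```

```bash
python3 go.py .5138 .1614 .0355 86.6
```

```text
target [5.138e-01 1.614e-01 3.550e-02 8.660e+01] shift cm [0.03 0.02 8.16] turn 0.003 rows 1.6
tcp [0.5135 0.1616 0.1171] ang -93.3 tilt 0.01 w 0.0299 F [-0.4 -1.4 -0.5] q [ 0.19  0.49  1.67 -0.    0.98  1.82] t 21.15
```

{"method": "jog_arm", "body": {
  "plan": "2 0 0 4 0;2 0 0 6 0;2 0 0 7.3 0;2 0 0 7.9 0;2 0 0 8.2 0;2 0 0 8.2 0;3.8 0 0 8.2 0;3.8 0 0 8.2 0;3.8 0 0 7.5 0;3.8 0 0 5 0;3.8 0 0 1 0;3.8 0 0 -1 0"
}}

```text
clock: 22.35
eef_pos: [0.5145, 0.1615, 0.1302]
orientation: [1.0, -0.029, 0.001, -0.0]
ft_force: [0.4, 0.3, -0.6]
gripper_width: 0.0381
finger_force: 0.0
```

```bash
python3 chk.py .4718 -.2063 .11 86.6 | grep -v carton
```

```text
mat
blue 3D [ 0.4723 -0.2058  0.0012] res 0.19 xy@z0 [ 0.4718 -0.2063] A 130 [400.3 248.9]
blue 3D [ 0.4187 -0.3879  0.0016] res 0.35 xy@z0 [ 0.4176 -0.3894] A 136 [467.2 267.7]
blue 3D [ 0.4158 -0.2316  0.0008] res 0.36 xy@z0 [ 0.4152 -0.2319] A 133 [410.2 269.2]
T gold0 0.67 [0.5554 0.0661 0.0174]
T gold0 0.46 [0.509  0.0413 0.0436]
S gold0 0.62 [0.511  0.0342 0.0357]
S gold0 0.53 [0.5172 0.0896 0.0363]
S blue0 0.69 [0.5173 0.1164 0.029 ]
target [ 0.4718 -0.2063  0.11   86.6   ] shift cm [-1.98 36.92  1.63] turn 0.001 rows 7.4
tcp [0.5131 0.1611 0.1261] ang -93.3 tilt 0.09 w 0.0379 F [ 0.2  0.1 -1.2] q [ 0.19  0.48  1.66 -0.    1.    1.82] t 22.75
```

{"method": "jog_arm", "body": {
  "plan": "5.5 -2 36.9 0 0;5.5 -2 36.9 0 0;5.5 -2 36.9 0 0;5.5 -2 36.9 0 0;5.5 -2 36.9 0 0;5.5 -2 36.9 0 0;5.5 -2 36.9 0 0;5.5 -2 36.9 0 0;5.5 -2 36.9 1.6 0;5.5 -2 36.9 1.6 0;5.5 -2 36.9 1.6 0;5.5 -2 36.9 1.6 0"
}}

```text
clock: 23.95
eef_pos: [0.4723, -0.2054, 0.1112]
orientation: [1.0, -0.029, -0.0, -0.0]
ft_force: [-0.8, 0.4, 0.5]
gripper_width: 0.0552
finger_force: 0.0
```

```bash
python3 go.py .472 -.2062 .017 86.6
```

```text
target [ 4.720e-01 -2.062e-01  1.700e-02  8.660e+01] shift cm [-0.03  0.08  9.42] turn 0.002 rows 1.9
tcp [ 0.4723 -0.2054  0.1112] ang -93.3 tilt 0.01 w 0.0552 F [-0.8  0.4  0.5] q [-0.53  0.47  1.73  0.    0.93  1.1 ] t 23.95
```

{"method": "jog_arm", "body": {
  "plan": "5.5 0 0.1 4 0;5.5 0 0.1 7.5 0;5.5 0 0.1 9.4 0;5.5 0 0.1 9.4 0;2 0 0.1 9.4 0;2 0 0.1 9.4 0;2 0 0.1 9.4 0;2 0 0.1 9.4 0;2 0 0.1 9.4 0;2 0 0.1 7 0;2 0 0.1 3 0;2 0 0.1 -0.6 0"
}}

```text
clock: 25.15
eef_pos: [0.4719, -0.2068, 0.1186]
orientation: [1.0, -0.029, -0.0, -0.0]
ft_force: [1.0, -0.8, -1.1]
gripper_width: 0.0293
finger_force: 8.0
```

```bash
python3 go.py .5588 .0384 .116 86.6
```

```text
target [5.588e-01 3.840e-02 1.160e-01 8.660e+01] shift cm [  7.25 -24.99   0.26] turn 0.001 rows 5.2
tcp [ 0.4719 -0.2068  0.1186] ang -93.3 tilt 0.01 w 0.0293 F [ 1.  -0.8 -1.1] q [-0.53  0.46  1.73 -0.    0.95  1.1 ] t 25.15
```

{"method": "jog_arm", "body": {
  "plan": "2 7.2 -25 0 0;2 7.2 -25 0 0;2 7.2 -25 0 0;2 7.2 -25 0 0;2 7.2 -25 0 0;2 7.2 -25 0 0;2 7.2 -25 0 0;2 7.2 -25 0 0;2 7.2 -25 0 0"
}}

```text
clock: 26.05
eef_pos: [0.5581, 0.0371, 0.117]
orientation: [1.0, -0.03, -0.0, 0.0]
ft_force: [-0.2, -0.4, 0.1]
gripper_width: 0.0298
finger_force: 8.0
```

```bash
python3 go.py .5588 .0384 .0355 86.6
```

```text
target [5.588e-01 3.840e-02 3.550e-02 8.660e+01] shift cm [ 0.06 -0.13  8.15] turn -0.0 rows 1.6
tcp [0.5581 0.0371 0.117 ] ang -93.4 tilt 0.02 w 0.0298 F [-0.2 -0.4  0.1] q [-0.04  0.52  1.62 -0.    1.01  1.59] t 26.05
```

{"method": "jog_arm", "body": {
  "plan": "2 0.1 -0.1 4 0;2 0.1 -0.1 6 0;2 0.1 -0.1 7.3 0;2 0.1 -0.1 7.9 0;2 0.1 -0.1 8.2 0;2 0.1 -0.1 8.2 0;3.8 0.1 -0.1 8.2 0;3.8 0.1 -0.1 8.2 0;3.8 0.1 -0.1 7.5 0;3.8 0.1 -0.1 5 0;3.8 0.1 -0.1 1 0;3.8 0.1 -0.1 -1 0"
}}

```text
clock: 27.25
eef_pos: [0.5606, 0.0394, 0.1302]
orientation: [1.0, -0.029, 0.002, -0.0]
ft_force: [1.0, 0.3, -0.2]
gripper_width: 0.0376
finger_force: 0.0
```

```bash
python3 go.py .4152 -.2318 .11 86.6
```

```text
target [ 0.4152 -0.2318  0.11   86.6   ] shift cm [-12.94  27.92   1.98] turn 0.001 rows 6.2
tcp [0.5606 0.0394 0.1302] ang -93.3 tilt 0.18 w 0.0376 F [ 1.   0.3 -0.2] q [-0.04  0.5   1.6   0.    1.03  1.59] t 27.25
```

{"method": "jog_arm", "body": {
  "plan": "5.5 -12.8 27.9 0 0;5.5 -12.8 27.9 0 0;5.5 -12.8 27.9 0 0;5.5 -12.8 27.9 0 0;5.5 -12.8 27.9 0 0;5.5 -12.8 27.9 0 0;5.5 -12.8 27.9 0 0;5.5 -12.8 27.9 1.6 0;5.5 -12.8 27.9 1.6 0;5.5 -12.8 27.9 1.6 0"
}}

```text
clock: 28.25
eef_pos: [0.4157, -0.2313, 0.1113]
orientation: [1.0, -0.029, -0.0, -0.0]
ft_force: [-0.2, 0.2, -0.4]
gripper_width: 0.0549
finger_force: 0.0
```

```bash
python3 chk.py .4154 -.2318 .017 86.6
```

```text
mat
T gold0 0.56 [0.5108 0.0975 0.0509]
T gold0 0.46 [0.5057 0.0416 0.0472]
T blue0 0.54 [0.5578 0.0339 0.0454]
T blue0 0.43 [0.511  0.0978 0.0509]
T carton 0.96 [ 0.6174 -0.2926  0.0326]
S gold0 0.49 [0.521  0.1555 0.0433]
S carton 0.87 [ 0.6223 -0.2957  0.0336]
target [ 0.4154 -0.2318  0.017  86.6   ] shift cm [-0.04  0.02  9.41] turn 0.001 rows 1.9
tcp [ 0.4158 -0.2316  0.1111] ang -93.3 tilt 0.01 w 0.0546 F [-0.  -0.2 -0.1] q [-0.63  0.43  1.83  0.    0.88  0.99] t 28.65
```

{"method": "jog_arm", "body": {
  "plan": "5.5 0 0 4 0;5.5 0 0 7.5 0;5.5 0 0 9.4 0;5.5 0 0 9.4 0;2 0 0 9.4 0;2 0 0 9.4 0;2 0 0 9.4 0;2 0 0 9.4 0;2 0 0 9.4 0;2 0 0 7 0;2 0 0 3 0;2 0 0 -0.6 0"
}}

```text
clock: 29.85
eef_pos: [0.4153, -0.2315, 0.1186]
orientation: [1.0, -0.029, -0.0, -0.0]
ft_force: [-0.4, -0.8, -0.4]
gripper_width: 0.0295
finger_force: 8.0
```

```bash
python3 go.py .5622 .0984 .116 86.6
```

```text
target [ 0.5622  0.0984  0.116  86.6   ] shift cm [ 12.74 -33.79   0.26] turn 0.001 rows 7.2
tcp [ 0.4153 -0.2315  0.1186] ang -93.3 tilt 0.01 w 0.0295 F [-0.4 -0.8 -0.4] q [-0.63  0.42  1.82 -0.    0.9   0.99] t 29.85
```

{"method": "jog_arm", "body": {
  "plan": "2 12.7 -33.8 0 0;2 12.7 -33.8 0 0;2 12.7 -33.8 0 0;2 12.7 -33.8 0 0;2 12.7 -33.8 0 0;2 12.7 -33.8 0 0;2 12.7 -33.8 0 0;2 12.7 -33.8 0 0;2 12.7 -33.8 0 0;2 12.7 -33.8 0 0;2 12.7 -33.8 0 0"
}}

```text
clock: 30.95
eef_pos: [0.5614, 0.097, 0.117]
orientation: [1.0, -0.03, -0.0, 0.0]
ft_force: [-0.4, -0.1, -0.1]
gripper_width: 0.0301
finger_force: 8.0
```

```bash
python3 go.py .5622 .0984 .0355 86.6
```

```text
target [5.622e-01 9.840e-02 3.550e-02 8.660e+01] shift cm [ 0.07 -0.15  8.15] turn -0.0 rows 1.6
tcp [0.5614 0.097  0.117 ] ang -93.4 tilt 0.03 w 0.0301 F [-0.4 -0.1 -0.1] q [ 0.07  0.53  1.59 -0.    1.02  1.7 ] t 30.95
```

{"method": "jog_arm", "body": {
  "plan": "2 0.1 -0.1 4 0;2 0.1 -0.1 6 0;2 0.1 -0.1 7.3 0;2 0.1 -0.1 7.9 0;2 0.1 -0.1 8.2 0;2 0.1 -0.1 8.2 0;3.8 0.1 -0.1 8.2 0;3.8 0.1 -0.1 8.2 0;3.8 0.1 -0.1 7.5 0;3.8 0.1 -0.1 5 0;3.8 0.1 -0.1 1 0;3.8 0.1 -0.1 -1 0"
}}

```text
clock: 32.15
eef_pos: [0.5641, 0.0994, 0.1303]
orientation: [1.0, -0.029, 0.002, -0.0]
ft_force: [0.0, 0.1, -0.8]
gripper_width: 0.0379
finger_force: 0.0
```

```bash
python3 chk.py .4176 -.3893 .11 86.6
```

```text
mat
blue 3D [ 0.4178 -0.3877  0.0006] res 0.55 xy@z0 [ 0.4176 -0.3894] A 136 [467.2 267.7]
T gold0 0.73 [0.5136 0.1601 0.0437]
T gold0 0.56 [0.5089 0.0971 0.0495]
T blue0 0.58 [0.4934 0.1399 0.0289]
T carton 0.69 [ 0.614  -0.2893  0.0332]
T carton 0.59 [0.7218 0.1284 0.0866]
S gold0 0.59 [0.5173 0.0906 0.0433]
S gold0 0.51 [0.5305 0.1027 0.0285]
S carton 0.76 [ 0.6248 -0.2928  0.0334]
target [ 0.4176 -0.3893  0.11   86.6   ] shift cm [-11.62  49.61   1.63] turn 0.001 rows 10.2
tcp [0.5625 0.0992 0.126 ] ang -93.3 tilt 0.1 w 0.0377 F [ 1.1 -0.1 -0. ] q [0.07 0.52 1.58 0.   1.04 1.7 ] t 32.55
```

{"method": "jog_arm", "body": {
  "plan": "5.5 -11.6 49.6 0 0;5.5 -11.6 49.6 0 0;5.5 -11.6 49.6 0 0;5.5 -11.6 49.6 0 0;5.5 -11.6 49.6 0 0;5.5 -11.6 49.6 0 0;5.5 -11.6 49.6 0 0;5.5 -11.6 49.6 0 0;5.5 -11.6 49.6 0 0;5.5 -11.6 49.6 0 0;5.5 -11.6 49.6 1.6 0;5.5 -11.6 49.6 1.6 0"
}}

```text
clock: 33.75
eef_pos: [0.4169, -0.3901, 0.1088]
orientation: [1.0, -0.031, -0.001, -0.001]
ft_force: [-0.6, 0.1, 0.2]
gripper_width: 0.0553
finger_force: 0.0
```

```bash
python3 go.py .4177 -.389 .017 86.6
```

```text
target [ 4.177e-01 -3.890e-01  1.700e-02  8.660e+01] shift cm [ 0.1  -0.09  9.18] turn -0.002 rows 1.8
tcp [ 0.4169 -0.3901  0.1088] ang -93.5 tilt 0.18 w 0.0553 F [-0.6  0.1  0.2] q [-0.86  0.54  1.6  -0.    1.01  0.78] t 33.75
```

{"method": "jog_arm", "body": {
  "plan": "5.5 0 0 3 0;5.5 0 0 6 0;5.5 0 0 6 0"
}}

```text
clock: 34.05
eef_pos: [0.4172, -0.3862, 0.0481]
orientation: [1.0, -0.029, -0.002, -0.002]
ft_force: [0.1, 0.2, 0.6]
gripper_width: 0.0548
finger_force: 0.0
```

```bash
python3 go.py .4177 -.389 .017 86.6
```

```text
target [ 4.177e-01 -3.890e-01  1.700e-02  8.660e+01] shift cm [0.08 0.29 3.1 ] turn 0.002 rows 0.6
tcp [ 0.4172 -0.3862  0.0481] ang -93.3 tilt 0.38 w 0.0548 F [0.1 0.2 0.6] q [-0.85  0.63  1.65  0.    0.87  0.78] t 34.05
```

{"method": "jog_arm", "body": {
  "plan": "5.5 0 0 0 0;5.5 0 0 0 0;5.5 0 0 0 0"
}}

```text
clock: 34.35
eef_pos: [0.4191, -0.3895, 0.0523]
orientation: [1.0, -0.029, 0.001, 0.001]
ft_force: [-0.0, -0.3, 0.2]
gripper_width: 0.055
finger_force: 0.0
```

```bash
python3 go.py .4177 -.389 .017 86.6
```

```text
target [ 4.177e-01 -3.890e-01  1.700e-02  8.660e+01] shift cm [-0.15 -0.05  3.53] turn 0.002 rows 0.7
tcp [ 0.4191 -0.3895  0.0523] ang -93.3 tilt 0.12 w 0.055 F [-0.  -0.3  0.2] q [-0.85  0.62  1.64 -0.    0.88  0.78] t 34.35
```

{"method": "jog_arm", "body": {
  "plan": "5.5 -0.1 0 2 0;5.5 -0.1 0 3.4 0;5.5 -0.1 0 3.4 0;2 -0.1 0 3.4 0;2 -0.1 0 3.4 0;2 -0.1 0 3.4 0;2 -0.1 0 3.4 0;2 -0.1 0 3.4 0;2 -0.1 0 3.4 0"
}}

```text
clock: 35.25
eef_pos: [0.4177, -0.3894, 0.0174]
orientation: [1.0, -0.029, 0.0, 0.0]
ft_force: [-1.0, -0.0, 6.1]
gripper_width: 0.0295
finger_force: 8.0
```

```bash
python3 go.py .566 .1588 .017 86.6
```

```text
target [5.660e-01 1.588e-01 1.700e-02 8.660e+01] shift cm [ 1.161e+01 -5.559e+01  1.000e-02] turn 0.001 rows 11.4
tcp [ 0.4177 -0.3894  0.0174] ang -93.3 tilt 0.05 w 0.0295 F [-1.  -0.   6.1] q [-0.85  0.68  1.66  0.    0.8   0.77] t 35.25
```

{"method": "jog_arm", "body": {
  "plan": "2 0 0 -3 0;2 0 0 -7 0;2 0 0 -10 0;2 4 -19 -10 0;2 4 -19 -10 0;2 4 -19 -10 0;2 4 -19 -10 0;2 4 -19 -10 0"
}}

```text
clock: 36.05
eef_pos: [0.4687, -0.1971, 0.117]
orientation: [1.0, -0.027, -0.0, -0.001]
ft_force: [0.2, 0.0, -0.7]
gripper_width: 0.0292
finger_force: 8.0
```

{"method": "jog_arm", "body": {
  "plan": "2 7.6 -36.6 0 0;2 7.6 -36.6 0 0;2 7.6 -36.6 0 0;2 7.6 -36.6 0 0;2 7.6 -36.6 0 0;2 7.6 -36.6 0 0;2 7.6 -36.6 0 0;2 7.6 -36.6 0 0;2 7.6 -36.6 0 0;2 7.6 -36.6 0 0;2 7.6 -36.6 0 0;2 7.6 -36.6 0 0"
}}

```text
clock: 37.25
eef_pos: [0.5655, 0.1581, 0.117]
orientation: [1.0, -0.03, -0.0, 0.0]
ft_force: [0.4, -0.2, 0.6]
gripper_width: 0.0295
finger_force: 8.0
```

```bash
python3 go.py .566 .1588 .0355 86.6
```

```text
target [5.660e-01 1.588e-01 3.550e-02 8.660e+01] shift cm [ 0.05 -0.08  8.15] turn -0.0 rows 1.6
tcp [0.5655 0.1581 0.117 ] ang -93.4 tilt 0.02 w 0.0295 F [ 0.4 -0.2  0.6] q [ 0.17  0.55  1.55 -0.    1.04  1.8 ] t 37.25
```

{"method": "jog_arm", "body": {
  "plan": "2 0 -0.1 4 0;2 0 -0.1 6 0;2 0 -0.1 7.3 0;2 0 -0.1 7.9 0;2 0 -0.1 8.2 0;2 0 -0.1 8.2 0;3.8 0 -0.1 8.2 0;3.8 0 -0.1 8.2 0;3.8 0 -0.1 7.5 0;3.8 0 -0.1 5 0;3.8 0 -0.1 1 0;3.8 0 -0.1 -1 0"
}}

```text
clock: 38.45
eef_pos: [0.5667, 0.1605, 0.1304]
orientation: [1.0, -0.029, 0.002, -0.0]
ft_force: [0.7, 0.5, 0.1]
gripper_width: 0.038
finger_force: 0.0
```

```bash
cat > b2.py <<'E'
from m import *
from go import go
T=viewer.camera('top');S=viewer.camera('scene')
a=cv2.resize(T['image'][165:295,370:510],None,fx=2,fy=2)
cen=[];pp=[]
for c,reg in((T,(405,175,460,215)),(S,(240,260,300,310))):
    M=masks(c); m=np.zeros((400,640),np.uint8); x0,y0,x1,y1=reg
    m[y0:y1,x0:x1]=(M['green']|M['brown'])[y0:y1,x0:x1]
    n,l,s,ce=cv2.connectedComponentsWithStats(m); k=1+s[1:,4].argmax(); pp.append(l==k); cen.append(ce[k])
B=box(.09,.04,.032)
def res(v):
    r=[]
    for c,mk in zip((T,S),pp):
        h=cv2.convexHull(proj(c,place(B,v[0],v[1],v[2],v[3])).astype(np.float32)).ravel().reshape(-1,2)
        im=np.zeros((400,640),np.uint8); cv2.fillPoly(im,[np.round(h*16).astype(np.int32)],255,shift=4,lineType=cv2.LINE_AA)
        r.append(1-(mk*(im/255.)).sum()/np.maximum(mk,im/255.).sum())
    return sum(r)
from scipy.optimize import minimize
best=minimize(res,[.618,-.2904,-.27,0],method='Nelder-Mead',options=dict(initial_simplex=np.array([[.618,-.2904,-.27,0],[.624,-.29,-.27,0],[.618,-.284,-.27,0],[.618,-.29,-.15,0],[.618,-.29,-.27,.005]]),maxiter=300))
print('carton x y yaw z',best.x,np.degrees(best.x[2]),best.fun,[p.sum() for p in pp])
go((best.x[0],best.x[1],.12,90+np.degrees(best.x[2])),(best.x[0],best.x[1],.019,90+np.degrees(best.x[2])))
E
python3 b2.py
```

```text
carton x y yaw z [ 0.6172 -0.291  -0.2596 -0.0004] -14.874991554050196 1.0035247603093533 [np.int64(479), np.int64(165)]
target [ 0.6172 -0.291   0.12   75.125 ] shift cm [ 7.58 44.8   1.05] turn 0.201 rows 9.1
target [ 0.6172 -0.291   0.019  75.125 ] shift cm [ 7.53 44.81 11.15] turn 0.201 rows 9.4
tcp [0.5675 0.1606 0.1306] ang -93.3 tilt 0.33 w 0.0379 F [ 0.8 -0.3 -0.7] q [0.17 0.53 1.54 0.   1.07 1.8 ] t 38.55
```

{"method": "jog_arm", "body": {
  "plan": "6 7.5 44.7 0 0.2;6 7.5 44.7 0 0.2;6 7.5 44.7 0 0.2;6 7.5 44.7 0 0.2;6 7.5 44.7 0 0.2;6 7.5 44.7 0 0.2;6 7.5 44.7 0 0.2;6 7.5 44.7 0 0.2;6 7.5 44.7 0 0.2;6 7.5 44.7 0 0.2;6 7.5 44.7 2 0.2;6 7.5 44.7 2 0.2"
}}

```text
clock: 39.75
eef_pos: [0.6129, -0.2898, 0.1044]
orientation: [0.992, -0.129, -0.002, -0.001]
ft_force: [-0.6, -0.3, -0.5]
gripper_width: 0.0602
finger_force: 0.0
```

```bash
python3 go.py .618 -.2907 .020 75.1; python3 -c "
from h import *
T=viewer.camera('top')
cv2.imwrite('pics/c2.png',cv2.resize(T['image'][195:255,220:330],None,fx=7,fy=7,interpolation=3)[:,:,::-1])
print(atz(T,[(244.5,225),(235,204),(257,205)],.018))
Y=np.radians(-3.4);o=np.array([.7022,.128]);R=np.array([[np.cos(Y),-np.sin(Y)],[np.sin(Y),np.cos(Y)]])
print(o+R@[-.164,.095])
for y in(.131,.059): print(((proj(T,np.r_[o+R@[-.164,y],.018])[0]-[220,195])*7))
"
```

```text
target [ 6.180e-01 -2.907e-01  2.000e-02  7.510e+01] shift cm [ 0.55 -0.03  8.44] turn 0.001 rows 1.7
tcp [ 0.6129 -0.2898  0.1044] ang -104.8 tilt 0.25 w 0.0602 F [-0.6 -0.3 -0.5] q [-0.53  0.68  1.31  0.    1.15  1.3 ] t 39.75
[[0.54342091 0.22962704 0.018     ]
 [0.60280122 0.25686525 0.018     ]
 [0.59918889 0.19503812 0.018     ]]
[0.54412277 0.23255903]
[ 74.14033734 204.14926468]
[254.19143605 212.52909114]
```

View pics/c2.png

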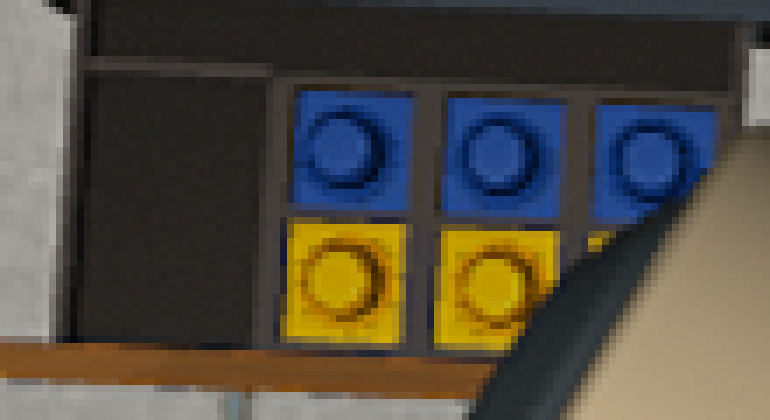

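All visible capsules stand in their pockets (the rightmost gold is hidden by the arm). The bay spans about (80–258, 70–345) in this crop, which fits the predicted centre (0.544, 0.231). Now the carton.

{"method": "jog_arm", "body": {
  "plan": "6 0.4 0 4 0;6 0.4 0 6.5 0;6 0.4 0 6.5 0;6 0.4 0 6.5 0"
}}

```text
clock: 40.2
eef_pos: [0.6187, -0.2911, 0.0429]
orientation: [0.992, -0.128, 0.0, 0.0]
ft_force: [0.2, -0.5, 0.8]
gripper_width: 0.0598
finger_force: 0.0
```

```bash
python3 go.py .618 -.2907 .020 75.1
```

```text
target [ 6.180e-01 -2.907e-01  2.000e-02  7.510e+01] shift cm [-0.08 -0.02  2.29] turn 0.002 rows 0.5
tcp [ 0.6187 -0.2911  0.0429] ang -104.8 tilt 0.01 w 0.0598 F [ 0.2 -0.5  0.8] q [-0.53  0.75  1.35 -0.    1.04  1.3 ] t 40.2
```

{"method": "jog_arm", "body": {
  "plan": "6 0 0 1.5 0;6 0 0 2.3 0;6 0 0 2.3 0;3 0 0 2.3 0;3 0 0 2.3 0;3 0 0 2.3 0;3 0 0 2.3 0;3 0 0 2.3 0;3 0 0 1 0;3 0 0 -2 0;3 0 0 -6 0;3 0 0 -8 0",
  "squeeze": 15
}}

```text
clock: 41.4
eef_pos: [0.6194, -0.292, 0.126]
orientation: [0.992, -0.129, 0.002, 0.001]
ft_force: [-0.1, -0.2, -0.4]
gripper_width: 0.0399
finger_force: 15.0
```

```bash
python3 go.py .5438 .2318 .125 86.6
```

```text
target [ 0.5438  0.2318  0.125  86.6   ] shift cm [-2.069e+01 -4.871e+01 -2.000e-02] turn -0.199 rows 10.6
tcp [ 0.6194 -0.292   0.126 ] ang -104.8 tilt 0.21 w 0.0399 F [-0.1 -0.2 -0.4] q [-0.53  0.66  1.28 -0.    1.19  1.3 ] t 41.4
```

{"method": "jog_arm", "body": {
  "plan": "3 -20.6 -48.7 -1.5 -0.199;3 -20.6 -48.7 -1.5 -0.199;3 -20.6 -48.7 -1.5 -0.199;3 -20.6 -48.7 -1.5 -0.199;3 -20.6 -48.7 -1.5 -0.199;3 -20.6 -48.7 -1.5 -0.199;3 -20.6 -48.7 -1.5 -0.199;3 -20.6 -48.7 -1.5 -0.199;3 -20.6 -48.7 -1.5 -0.199;3 -20.6 -48.7 -1.5 -0.199;3 -20.6 -48.7 -1.5 -0.199;3 -20.6 -48.7 -1.5 -0.199"
}}

```text
clock: 42.6
eef_pos: [0.5429, 0.2357, 0.1379]
orientation: [1.0, -0.028, 0.0, -0.001]
ft_force: [0.3, -0.0, -0.5]
gripper_width: 0.0401
finger_force: 15.0
```

{"method": "jog_arm", "body": {
  "plan": "3 0 0 1 0;3 0 0 2 0;3 0 0 2 0"
}}

```text
clock: 42.9
eef_pos: [0.5428, 0.2306, 0.1152]
orientation: [1.0, -0.03, -0.001, 0.001]
ft_force: [-0.5, -0.1, -0.6]
gripper_width: 0.04
finger_force: 15.0
```

```bash
python3 go.py .5438 .2318 .0385 86.6
```

```text
target [5.438e-01 2.318e-01 3.850e-02 8.660e+01] shift cm [ 0.12 -0.13  7.67] turn -0.001 rows 1.5
tcp [0.5428 0.2306 0.1152] ang -93.5 tilt 0.17 w 0.04 F [-0.5 -0.1 -0.6] q [ 0.3   0.56  1.54 -0.    1.05  1.93] t 42.9
```

{"method": "jog_arm", "body": {
  "plan": "3 0.1 0 3 0;3 0.1 0 4.5 0;3 0.1 0 5 0;3 0.1 0 5 0;3 0.1 0 5 0"
}}

```text
clock: 43.4
eef_pos: [0.5451, 0.2318, 0.0676]
orientation: [1.0, -0.03, 0.0, -0.0]
ft_force: [0.3, 1.2, -0.8]
gripper_width: 0.0401
finger_force: 15.0
```

```bash
python3 go.py .5438 .2318 .0385 86.6
```

```text
target [5.438e-01 2.318e-01 3.850e-02 8.660e+01] shift cm [-0.13  0.01  2.91] turn -0.0 rows 0.6
tcp [0.5451 0.2318 0.0676] ang -93.4 tilt 0.05 w 0.0401 F [ 0.3  1.2 -0.8] q [ 0.3   0.62  1.58 -0.    0.94  1.93] t 43.4
```

{"method": "jog_arm", "body": {
  "plan": "3 -0.1 0 1.2 0;3 -0.1 0 2.2 0;3 -0.1 0 2.8 0;3 -0.1 0 2.9 0;3 -0.1 0 2.9 0;4.6 -0.1 0 2.9 0;4.6 -0.1 0 2.9 0;4.6 -0.1 0 2.9 0;4.6 -0.1 0 1.5 0;4.6 -0.1 0 -2 0;4.6 -0.1 0 -6 0;4.6 -0.1 0 -10 0"
}}

```text
clock: 44.6
eef_pos: [0.5433, 0.232, 0.1694]
orientation: [1.0, -0.03, 0.0, -0.0]
ft_force: [0.8, -0.2, -0.3]
gripper_width: 0.046
finger_force: 0.0
```

```bash
python3 go.py .43 .1445 .19 -3.4 .4270 .1447 .19 -3.4
```

```text
target [ 0.43    0.1445  0.19   -3.4   ] shift cm [-10.79   9.4   -2.06] turn -1.571 rows 10.5
target [ 0.427   0.1447  0.19   -3.4   ] shift cm [-11.09   9.4   -2.06] turn -1.571 rows 10.5
tcp [0.5433 0.232  0.1694] ang -93.4 tilt 0.01 w 0.046 F [ 0.8 -0.2 -0.3] q [0.3  0.49 1.49 0.   1.16 1.93] t 44.6
```

{"method": "jog_arm", "body": {
  "plan": "4.2 -11 9.4 -2 -1.571;4.2 -11 9.4 -2 -1.571;4.2 -11 9.4 -2 -1.571;4.2 -11 9.4 -2 -1.571;4.2 -11 9.4 -2 -1.571;4.2 -11 9.4 -2 -1.571;4.2 -11 9.4 -2 -1.571;4.2 -11 9.4 -2 -1.571;4.2 -11 9.4 -2 -1.571;4.2 -11 9.4 -2 -1.571;4.2 -11 9.4 -2 -1.571;4.2 -11 9.4 -2 -1.571"
}}

```text
clock: 45.8
eef_pos: [0.4283, 0.1447, 0.1878]
orientation: [0.727, 0.686, 0.0, 0.0]
ft_force: [0.5, 0.3, -0.1]
gripper_width: 0.0419
finger_force: 0.0
```

```bash
python3 go.py .427 .1447 .046 -3.4; python3 -c "
from h import *
T=viewer.camera('top');S=viewer.camera('scene')
a=cv2.resize(T['image'][190:245,220:330],None,fx=5,fy=5,interpolation=3);b=cv2.resize(S['image'][135:210,285:395],None,fx=5,fy=5,interpolation=3)[:320]
cv2.imwrite('pics/c3.png',np.vstack([a,b])[:,:,::-1])"
```

```text
target [ 0.427   0.1447  0.046  -3.4   ] shift cm [-0.02 -0.14 14.18] turn 0.002 rows 2.8
tcp [0.4283 0.1447 0.1878] ang -3.3 tilt 0.06 w 0.0419 F [ 0.5  0.3 -0.1] q [0.19 0.29 1.79 0.   1.07 0.25] t 45.8
```

View pics/c3.png

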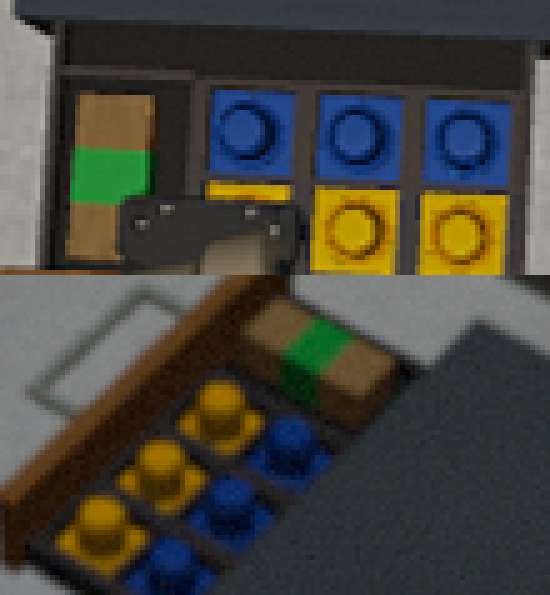

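All six capsules are upright in pockets of their own colour, and the carton lies flat in the bay (top crop (113,178)). I'll grip the handle and ease the drawer shut.

{"method": "jog_arm", "body": {
  "plan": "4.2 0 -0.1 4 0;4.2 0 -0.1 8 0;4.2 0 -0.1 11 0;4.2 0 -0.1 13.2 0;4.2 0 -0.1 14.2 0;4.2 0 -0.1 14.2 0;0 0 -0.1 14.2 0;0 0 -0.1 14.2 0;0 0 -0.1 14.2 0;0 0 -0.1 14.2 0;0 0 -0.1 14.2 0;0 0 -0.1 14.2 0",
  "squeeze": 25
}}

```text
clock: 47.1
eef_pos: [0.4276, 0.1449, 0.0454]
orientation: [0.728, 0.686, 0.0, 0.0]
ft_force: [-0.3, 0.3, 8.7]
gripper_width: 0.0093
finger_force: 25.0
```

{"method": "jog_arm", "body": {
  "plan": "0 0 0.3 0 0;0 0 0.8 0 0;0 0 1.4 0 0;0 0 2.1 0 0;0 0 2.8 0 0;0 0 3.5 0 0;0 0 4.2 0 0;0 0 4.9 0 0;0 0 5.6 0 0;0 0 6.2 0 0;0 0 6.7 0 0;0 0 7 0 0"
}}

```text
clock: 48.3
eef_pos: [0.4977, 0.1407, 0.0454]
orientation: [0.728, 0.686, 0.0, 0.0]
ft_force: [-2.1, 0.5, 9.4]
gripper_width: 0.0094
finger_force: 25.0
```

{"method": "jog_arm", "body": {
  "plan": "0 0 0.3 0 0;0 0 0.8 0 0;0 0 1.4 0 0;0 0 2.1 0 0;0 0 2.8 0 0;0 0 3.5 0 0;0 0 4.2 0 0;0 0 4.8 0 0;0 0 5.3 0 0;0 0 5.7 0 0;0 0 6 0 0;0 0 6.1 0 0"
}}

```text
clock: 49.5
eef_pos: [0.5585, 0.137, 0.0454]
orientation: [0.728, 0.686, 0.0, 0.0]
ft_force: [-0.7, -1.0, 7.9]
gripper_width: 0.0096
finger_force: 25.0
```

```bash
python3 go.py .5607 .1366 .046 -3.4
```

```text
target [ 0.5607  0.1366  0.046  -3.4   ] shift cm [-0.03  0.23 -0.06] turn 0.0 rows 0.0
tcp [0.5585 0.137  0.0454] ang -3.4 tilt 0.04 w 0.0096 F [-0.7 -1.   7.9] q [ 0.14  0.64  1.64 -0.    0.87  0.2 ] t 49.5
```

{"method": "jog_arm", "body": {
  "plan": "0 0 0.1 0 0;0 0 0.2 0 0;0 0 0.3 0 0;0 0 0.4 0 0;0 0 0.4 0 0;0 0 0.4 0 0"
}}

```text
clock: 50.1
eef_pos: [0.5606, 0.1369, 0.0454]
orientation: [0.728, 0.686, -0.001, -0.001]
ft_force: [-9.4, 0.8, 15.0]
gripper_width: 0.009
finger_force: 25.0
```

{"method": "jog_arm", "body": {
  "plan": "0 0 -0.15 0 0;0.5 0 -0.15 0 0;2.5 0 -0.15 0 0;4 0 -0.15 0 0;4 0 -0.15 0 0;4 0 -0.15 -2 0;4 0 -0.15 -6 0;4 0 -0.15 -10 0;4 0 -0.15 -14 0;4 0 -3 -16 0;4 0 -8 -16 0;4 0 -8 -16 0"
}}

```text
clock: 51.3
eef_pos: [0.4755, 0.1414, 0.2045]
orientation: [0.727, 0.686, -0.002, -0.002]
ft_force: [0.1, -0.5, -0.3]
gripper_width: 0.0398
finger_force: 0.0
```

```bash
python3 -c "
from h import *
T=viewer.camera('top');S=viewer.camera('scene')
a=cv2.resize(T['image'][115:255,140:350],None,fx=3,fy=3,interpolation=3)[:300];b=cv2.resize(S['image'][95:225,300:510],None,fx=3,fy=3,interpolation=3)[:300]
cv2.imwrite('pics/c4.png',np.vstack([a,b])[:,:,::-1])
G=cv2.cvtColor(T['image'],cv2.COLOR_RGB2GRAY)
print(bot.get_obs()['ft_force'],bot.get_obs()['eef_pos'])"
```

```text
[ 0.55405203  0.69291505 -0.71984101] [0.48128431 0.14160444 0.20517457]
```

View pics/c4.png

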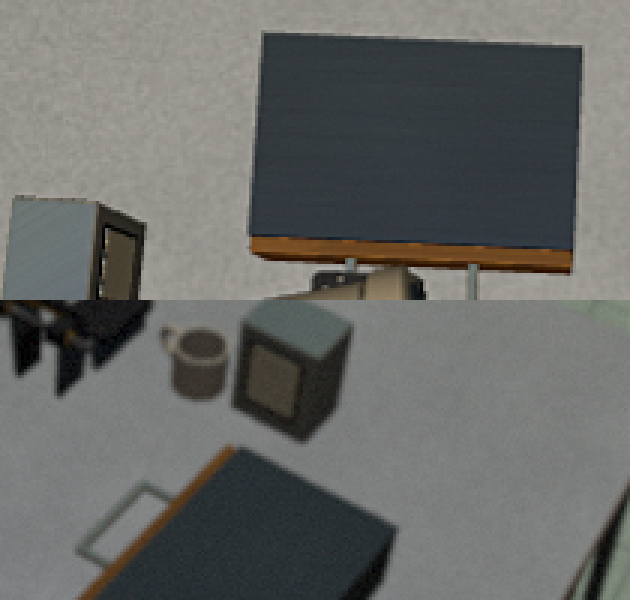

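The drawer front is flush with the unit along the roof edge (crop (410,245)), the gripper is clear, and the mug and dispenser are upright in place. Handing in.

```bash
python3 -c "
from h import *
print(bot.close_job())"
```

```text
the job is handed in; nothing more can be done
None
```

I handed the job in at about 51 s on the robot's clock, with all six capsules standing in pockets of their own colour, the carton flat in its bay and the drawer eased shut; the judge's verdict was not shown.

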